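# Find the loaded grinding-ball canisters by weight and empty them

### The arm

A 7-joint arm with a two-finger parallel gripper is mounted at the origin on the work surface. World frame = base frame: x ahead of the robot, y to its left, z up, the work surface at z = 0. Lengths are in m, angles in rad, forces in N, time in s.
With the tool pointing down it reaches from about 0.4 to 0.85 m from the base axis. Payload 4.5 kg.
Tool frame: the origin (TCP) lies between the finger pads; the fingertips stand 17 mm ahead of it and the grasp point (between the pads) lies 2 mm behind it; z points along the fingers, y is the direction in which the jaws open and shut (so a half turn about z gives the same grasp; the last joint's range is limited). The gripper opens to 85 mm and grips with 20 to 120 N. Pads are 22 mm wide; open, the fingers measure 114 mm over their backs; the gripper's body (76 mm by 85 mm) begins 54 mm behind the grasp point. The pads swing forward as they close: fully open they stand 13 mm farther back than shut.
Start: joints at [1.293, 0.689, -0.195, 1.565, 0.157, 0.902, -0.215], TCP at [0.192, -0.595, 0.248] pointing down, gripper open.
Joint ranges: [-3.01, 3.01], [-0.46, 2.08], [-1.47, 1.51], [0.13, 2.56], [-1, 4.14], [0.04, 2.09], [-2.66, 2.66]. Speed limits (rad/s): [2.57, 2.57, 3.14, 3.14, 3.14, 3.14, 3.14].

### API

Orientations are given as a unit quaternion [x, y, z, w].
In Python, from station import arm gives the robot as it stands. The module is installed in compiled form; this text tells all that it offers.
- The arm moves only by the tool drive_tool, never from a script. Its argument "rows" is a list of rows, each an object with "xyz": the shift along the tool's x, y, z in m, a list of three; "turn": the turn about the tool's z in degrees; "gripper": the opening, from 0 (shut) to 1 (fully open). In form: [{"xyz": [x, y, z], "turn": turn, "gripper": gripper}, ...]. A call has exactly 5 rows; each row is the pose to reach, as a shift and turn from the pose commanded when the call began, along the tool's axes at that moment; what a row does not reach only later rows make up. A row lasts 1/12 s, in which the tool goes at most 41.7 mm and 7.16 degrees, less where a joint would pass 70% of its speed; a pose out of reach is approached as far as the arm can. A call with a gripper value outside its range is refused whole. The fingers move at their own pace and stop on an object; "newtons" is the grip in N (left out, the last holds). Time passes only in rows, so rows that repeat a pose let the fingers close, or fill a call up. It gives the time, the measured TCP pose, the force and the opening at its end, in the units of the state.
- arm.observe(): the state, without advancing time (a new reading comes with each control period).
- arm.capture(name): name is "scene" or "top"; returns a dict with "image" (480x640x3 uint8, blue, green, red), "z_map" (480x640 float32, m along the optical axis (not along the pixel's ray), 0 where there is no reading), "fx", "fy", "cx", "cy" (pixels), "world_from_camera" (4x4, takes a point from camera to world coordinates). Camera axes: x right, y down, z forward; pixel columns grow to the right and rows downward; lengths in m; the calibration is good to about 2 mm. A picture is of the moment at which its call begins.
- arm.hand_in(): hands the job in, once; it reports no verdict.
The state is a dict: "time_s": time; "joint_pos": joint angles; "qd": joint speeds; "effort": joint torques, N m; "ee_pos": TCP position; "tcp_rot": TCP orientation; "wrist_force": force on the tool from outside, world axes, zero at the start; "wrist_torque": the same for the moment, N m; "width": finger opening in m.
Only numpy, scipy, OpenCV 4.12 (cv2) and the standard library are available. Lean on these libraries where they do the work, as an engineer would, in place of code of your own. Each camera call takes 0.05 s, during which the arm holds its last target. There are 200 camera calls.

### The job

Each of the three identical aluminium canisters with the black grip fin is either loaded with a steel grinding ball or holds only its light plastic spacer ball. Judge by lifting them which ones are loaded, and tip the steel ball out of each loaded one through its front flap into the white tray; do not tip out a spacer ball. Leave all three canisters standing upright about where they stood.

Things in the scene. Friction and masses are not known exactly. Their poses are not given: they have to be found in the camera images.
- canister_a: Aluminium box, 56 (x) by 60 (y) by 62 mm high, flat roof; amid the roof an upright flat-sided black grip fin, 14 mm thick (x), 50 mm long (y), from 62 to 110 mm height. Closed but for the front (-x side, roughly facing the robot), hidden by a light flap that hangs from the roof's front edge and swings outward by itself when leaned forward. Origin: centre of underside; z up.
- canister_b: Identical to canister_a, same origin and axes. Each of the three canisters weighs 0.12 to 0.14 kg by itself and holds one loose 40 mm ball: a steel grinding ball (0.23 to 0.30 kg) or a light plastic spacer ball (0.04 kg). So a loaded one weighs 0.35 to 0.44 kg, one with a spacer 0.16 to 0.18 kg.
- canister_c: Identical to canister_a, same origin and axes. In all three a 3.5 mm sill keeps a ball in while level; leaned towards the front (roof towards -x) by about 35 degrees it starts to roll, at 45 to 55 degrees it rolls out under the flap within a second, over the front bottom edge, 28 mm ahead of the origin. Hasty starts and stops can throw it out early.
- tray: white open plastic tray fixed to the bench, 160 (its x) by 240 (its y) by 45 mm high, wall and floor 5 mm. Origin: centre of the underside; z up.
There are look-alikes about, which are no part of the job. Leave any pink or purple look-alike of the canister_b alone.

How it is judged:
On the way, in this order (a step that is already met when the one before it is completed fails the run):
1. one canister has been lifted clear of the bench, upright (((height (world z) of canister_a above 0.025 m and angle between canister_a's own z axis and vertical below 0.3 rad) or (height (world z) of canister_b above 0.025 m and angle between canister_b's own z axis and vertical below 0.3 rad) or (height (world z) of canister_c above 0.025 m and angle between canister_c's own z axis and vertical below 0.3 rad))), for 0.1 s.
2. a first steel ball lies in the tray (contact force between tray and anything else above 1.7 N and contact force between each of canister_a, canister_b, canister_c, the fingers and tray below 0.2 N), for 0.2 s.
3. a second steel ball lies in the tray (contact force between tray and anything else above 3.9 N and contact force between each of canister_a, canister_b, canister_c, the fingers and tray below 0.2 N), for 0.2 s.
At the end, for the whole second after the job is handed in: The steel balls lie in the tray (over 3.9 N on it, no canister or finger touching it); no canister holds a steel ball (each bears under 2.8 N), the spacer is still in its canister (one bears over 1.7 N); all three stand on the bench at rest, upright within 10 degrees, within 50 mm of their start (all of step 3 and angle between each of canister_a, canister_b, canister_c's own z axis and vertical below 0.17 rad and height (world z) of each of canister_a, canister_b, canister_c below 0.006 m and distance of each of canister_a, canister_b, canister_c from where it was at the start of the episode below 0.05 m and linear speed of each of canister_a, canister_b, canister_c below 0.03 m/s and contact force between each of canister_a, canister_b, canister_c and anything else below 2.8 N and contact force between any of canister_a, canister_b, canister_c and anything else above 1.7 N).
It also fails if it takes over 72 s, if anything falls off the work surface, if the arm or the gripper's body presses on something with over 40 N, if the wrist force passes 120 N, or if a joint passes its speed limit or range.

## Working session

There is one attempt and no reset: what is moved stays moved. The work goes in short steps, Python scripts to look and compute and a tool call to move; the robot and the scene stay as the last step left them, time stands still between calls to the robot, and variables do not carry over. Pictures are saved under pics/ and viewed, about 8 in all and at most 12, crops included, and the job is handed in when it is done.

Besides the shell and the picture viewer there is one more tool, called after "Emit:" by a JSON object that holds its "name" and its "arguments". drive_tool: Moves the arm, as the interface text tells. Its arguments: {"type":"object","properties":{"rows":{"type":"array"},"newtons":{"type":"number"}},"required":["rows"]}

```bash
mkdir -p pics
python3 - <<'E'
from station import arm
import cv2,numpy as np,pickle
s=arm.observe(); print({k:np.round(v,3).tolist() for k,v in s.items()})
for n in("scene","top"):
    c=arm.capture(n); cv2.imwrite(f"pics/{n}0.png",c["image"]); pickle.dump(c,open(f"{n}0.pkl","wb"))
    print(n,c["fx"],c["cx"],c["cy"],np.round(c["world_from_camera"],3).tolist())
E
```

```text
{'time_s': 0.0, 'joint_pos': [1.293, 0.69, -0.195, 1.566, 0.157, 0.902, -0.215], 'qd': [-0.0, 0.001, -0.001, 0.001, -0.0, -0.001, -0.001], 'effort': [-0.001, -53.961, -1.266, -15.855, 0.009, 0.009, 0.0], 'ee_pos': [0.192, -0.594, 0.247], 'tcp_rot': [0.988, 0.155, -0.0, -0.001], 'wrist_force': [-0.433, -0.125, -0.759], 'wrist_torque': [-0.015, 0.012, -0.035], 'width': 0.085}
scene 472.00247793528627 314.86250028862844 235.39536931591545 [[0.204, 0.628, -0.751, 1.164], [0.979, -0.133, 0.155, -0.131], [-0.003, -0.767, -0.642, 0.609], [0.0, 0.0, 0.0, 1.0]]
top 622.0702531690533 318.84599312724566 242.9404778112129 [[0.092, -0.97, 0.226, 0.286], [-0.996, -0.089, 0.025, -0.014], [-0.004, -0.227, -0.974, 1.105], [0.0, 0.0, 0.0, 1.0]]
```

View pics/scene0.png

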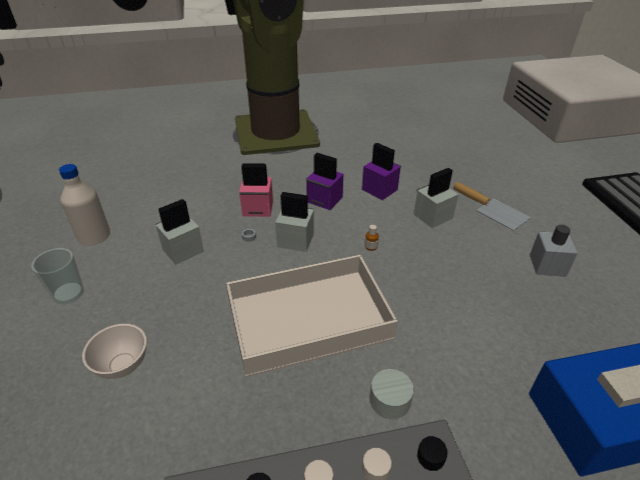

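View pics/top0.png

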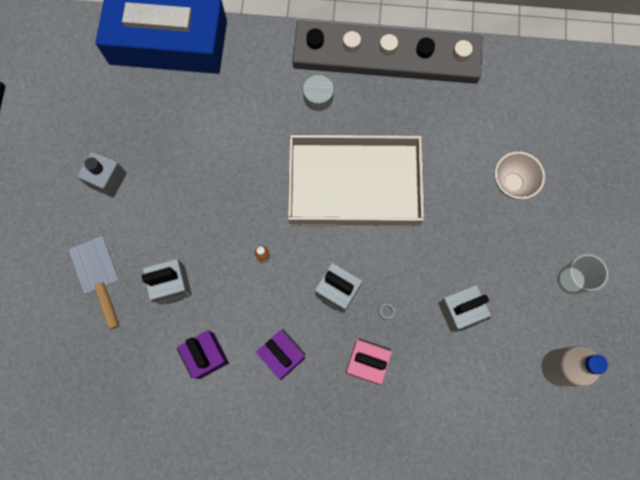

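The grey canisters with flat black fins are at scene pixels (180,235), (295,220) and (437,200), or top (467,307), (340,287) and (165,280). The purple and pink boxes are the decoys to leave alone, as is the grey box with a round knob at scene (553,253). The tray is at top (356,180). Next I measure their positions from both views.

```bash
cat > h.py <<'E'
import numpy as np,cv2
def pts(c):
    z=c["z_map"];v,u=np.mgrid[:480,:640]
    P=np.stack([(u-c["cx"])*z/c["fx"],(v-c["cy"])*z/c["fy"],z,np.ones_like(z)],-1)@np.array(c["world_from_camera"]).T
    P=P[...,:3]; P[z==0]=np.nan; return P
E
python3 - <<'E'
import pickle,cv2,numpy as np
from h import pts
for n,seeds in(("top",[(467,307),(340,287),(165,280)]),("scene",[(180,235),(295,220),(437,200)])):
    c=pickle.load(open(n+"0.pkl","rb"));P=pts(c);im=c["image"]
    for u,v in seeds:
        w=np.zeros((480,640),bool);w[v-50:v+35,u-35:u+35]=1
        dark=w&(im.max(2)<60)
        z=P[...,2]; m=dark&(z>.1)&(z<.125); q=P[m][:,:2]
        (cx,cy),(a,b),ang=cv2.minAreaRect(q.astype(np.float32))
        if a<b: ang+=90
        roof=w&(abs(z-.062)<.005)&~dark
        print(n,(u,v),m.sum(),"fin c",np.round([cx,cy],4),"size",np.round([a,b],3),"long dir deg",round(ang%180,1),"ztop",np.round(np.percentile(z[m],[50,95]),4),
          "roof",roof.sum(),np.round(np.nanmean(P[roof],0),3), "roofrect",[np.round(x,3) for x in cv2.minAreaRect(P[roof][:,:2].astype(np.float32))])
    z=P[...,2];hsv=cv2.cvtColor(im,cv2.COLOR_BGR2HSV)
    m=(abs(z-.045)<.006)&(P[...,0]>.4)&(P[...,0]<.85)&(abs(P[...,1])<.22)
    k,l,st,ce=cv2.connectedComponentsWithStats(m.astype(np.uint8)); i=1+st[1:,4].argmax()
    q=P[l==i]; r=cv2.minAreaRect(q[:,:2].astype(np.float32)); print("tray",r, np.round(cv2.boxPoints(r),3).tolist(), np.median(q[:,2]))
t=cv2.imread("pics/top0.png");s=cv2.imread("pics/scene0.png")
A=cv2.resize(t[220:350,110:520],(800,254));B=cv2.resize(s[140:280,140:480],(800,329))
cv2.imwrite("pics/crop.png",np.vstack([A,B]))
E
```

```text
top (467, 307) 234 fin c [ 0.4409 -0.2452] size [0.012 0.05 ] long dir deg 116.8 ztop [0.1097 0.1127] roof 981 [ 0.439 -0.245  0.062] roofrect [array([ 0.441, -0.246]), array([0.06 , 0.061]), np.float64(27.308)]
top (340, 287) 237 fin c [ 0.4564 -0.0269] size [0.048 0.013] long dir deg 64.4 ztop [0.1094 0.1124] roof 850 [ 0.454 -0.026  0.062] roofrect [array([ 0.456, -0.026]), array([0.06 , 0.061]), np.float64(63.87)]
top (165, 280) 239 fin c [0.441  0.2692] size [0.013 0.049] long dir deg 111.8 ztop [0.1085 0.1127] roof 806 [0.437 0.266 0.062] roofrect [array([0.44, 0.27]), array([0.061, 0.061]), np.float64(21.556)]
tray ((0.6603537797927856, -0.04087159037590027), (0.1623099148273468, 0.24053719639778137), 4.8921799659729) [[0.5690000057220459, 0.07199999690055847], [0.5899999737739563, -0.1679999977350235], [0.7509999871253967, -0.15399999916553497], [0.7310000061988831, 0.0860000029206276]] 0.044176355119912136
scene (180, 235) 225 fin c [ 0.4441 -0.2448] size [0.016 0.048] long dir deg 119.6 ztop [0.108  0.1109] roof 409 [ 0.456 -0.243  0.062] roofrect [array([ 0.442, -0.245]), array([0.064, 0.06 ]), np.float64(27.825)]
scene (295, 220) 216 fin c [ 0.4156 -0.0494] size [0.144 0.036] long dir deg 27.2 ztop [0.1082 0.111 ] roof 680 [ 0.417 -0.016  0.062] roofrect [array([ 0.386, -0.024]), array([0.136, 0.188]), np.float64(59.127)]
scene (437, 200) 168 fin c [0.4433 0.2704] size [0.014 0.05 ] long dir deg 109.4 ztop [0.1084 0.1109] roof 376 [0.452 0.266 0.062] roofrect [array([0.44, 0.27]), array([0.062, 0.063]), np.float64(20.583)]
tray ((0.6608060598373413, -0.03977377712726593), (0.1626248061656952, 0.23974601924419403), 4.960778713226318) [[0.5690000057220459, 0.0729999989271164], [0.5899999737739563, -0.16599999368190765], [0.7519999742507935, -0.15199999511241913], [0.7310000061988831, 0.08699999749660492]] 0.044015603823721106
```

View pics/crop.png

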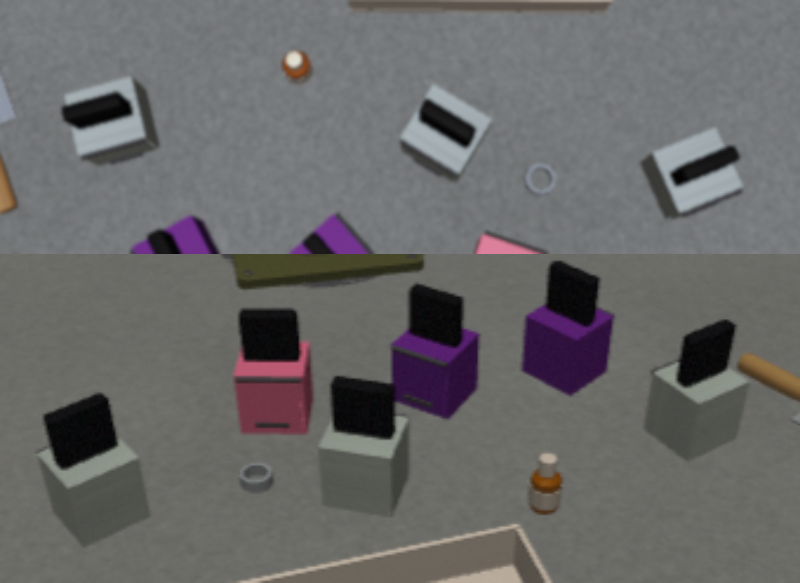

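```bash
cat >> h.py <<'E'
from station import arm
def pose():
    s=arm.observe(); q=s["tcp_rot"]; return [*s["ee_pos"],np.degrees(2*np.arctan2(q[1],q[0]))],s
def plan(p,wps,smooth=True):
    """wps: (x,y,z,phi,gripper,rows). prints calls of 5 rows, tool shift from pose at call start"""
    R=[];a=np.array(p,float)
    for *w,g,n in wps:
        w=np.array(w,float)
        for i in range(1,n+1):
            t=i/n; t=t*t*(3-2*t) if smooth else t
            R.append((a+(w-a)*t,g))
        a=w
    while len(R)%5: R.append(R[-1])
    s=np.array(p,float)
    for k in range(0,len(R),5):
        f=np.radians(s[3]);ex=np.array([np.cos(f),np.sin(f)]);ey=np.array([np.sin(f),-np.cos(f)]);o=[]
        for r,g in R[k:k+5]:
            d=r-s; o.append('{"xyz":[%.3f,%.3f,%.3f],"turn":%.1f,"gripper":%g}'%(d[:2]@ex,d[:2]@ey,-d[2],-d[3],g))
        print("["+",".join(o)+"]"); s=R[k+4][0]
E
python3 - <<'E'
from h import *
p,s=pose();print(p)
plan(p,[(.442,-.245,.20,27,1,20),(.442,-.245,.09,27,1,10)])
E
```

```text
[np.float64(0.19154099535190475), np.float64(-0.5943515720529656), np.float64(0.24757188435948324), np.float64(17.86769044149037)]
[{"xyz":[0.003,-0.002,0.000],"turn":-0.1,"gripper":1},{"xyz":[0.010,-0.007,0.001],"turn":-0.3,"gripper":1},{"xyz":[0.021,-0.016,0.003],"turn":-0.6,"gripper":1},{"xyz":[0.036,-0.027,0.005],"turn":-0.9,"gripper":1},{"xyz":[0.054,-0.040,0.007],"turn":-1.4,"gripper":1}]
[{"xyz":[0.021,-0.015,0.003],"turn":-0.5,"gripper":1},{"xyz":[0.044,-0.031,0.006],"turn":-1.1,"gripper":1},{"xyz":[0.069,-0.048,0.009],"turn":-1.8,"gripper":1},{"xyz":[0.095,-0.066,0.013],"turn":-2.5,"gripper":1},{"xyz":[0.121,-0.085,0.016],"turn":-3.1,"gripper":1}]
[{"xyz":[0.027,-0.017,0.004],"turn":-0.7,"gripper":1},{"xyz":[0.054,-0.034,0.007],"turn":-1.4,"gripper":1},{"xyz":[0.080,-0.050,0.010],"turn":-2.0,"gripper":1},{"xyz":[0.104,-0.065,0.014],"turn":-2.6,"gripper":1},{"xyz":[0.125,-0.078,0.016],"turn":-3.1,"gripper":1}]
[{"xyz":[0.020,-0.011,0.002],"turn":-0.5,"gripper":1},{"xyz":[0.036,-0.020,0.005],"turn":-0.9,"gripper":1},{"xyz":[0.048,-0.027,0.006],"turn":-1.2,"gripper":1},{"xyz":[0.056,-0.031,0.007],"turn":-1.4,"gripper":1},{"xyz":[0.059,-0.032,0.007],"turn":-1.4,"gripper":1}]
[{"xyz":[0.000,0.000,0.003],"turn":-0.0,"gripper":1},{"xyz":[0.000,0.000,0.011],"turn":-0.0,"gripper":1},{"xyz":[0.000,0.000,0.024],"turn":-0.0,"gripper":1},{"xyz":[0.000,0.000,0.039],"turn":-0.0,"gripper":1},{"xyz":[0.000,0.000,0.055],"turn":-0.0,"gripper":1}]
[{"xyz":[0.000,0.000,0.016],"turn":-0.0,"gripper":1},{"xyz":[0.000,0.000,0.031],"turn":-0.0,"gripper":1},{"xyz":[0.000,0.000,0.044],"turn":-0.0,"gripper":1},{"xyz":[0.000,0.000,0.052],"turn":-0.0,"gripper":1},{"xyz":[0.000,0.000,0.055],"turn":-0.0,"gripper":1}]
```

Emit:
{"name": "drive_tool", "arguments": {"rows": [{"xyz": [0.015, -0.011, 0.003], "turn": 0, "gripper": 1}, {"xyz": [0.038, -0.028, 0.006], "turn": 0, "gripper": 1}, {"xyz": [0.065, -0.048, 0.01], "turn": 0, "gripper": 1}, {"xyz": [0.092, -0.068, 0.015], "turn": 0, "gripper": 1}, {"xyz": [0.12, -0.089, 0.02], "turn": 0, "gripper": 1}]}}

```text
time_s: 0.52
ee_pos: [0.2789, -0.4722, 0.2279]
tcp_rot: [0.988, 0.155, -0.0, -0.0]
wrist_force: [0.5, 0.3, 0.6]
width: 0.0855
```

Emit:
{"name": "drive_tool", "arguments": {"rows": [{"xyz": [0.03, -0.022, 0.005], "turn": 0, "gripper": 1}, {"xyz": [0.06, -0.044, 0.01], "turn": 0, "gripper": 1}, {"xyz": [0.09, -0.066, 0.015], "turn": 0, "gripper": 1}, {"xyz": [0.12, -0.088, 0.02], "turn": 0, "gripper": 1}, {"xyz": [0.15, -0.11, 0.025], "turn": 0, "gripper": 1}]}}

```text
time_s: 0.93
ee_pos: [0.3882, -0.321, 0.2029]
tcp_rot: [0.988, 0.155, -0.0, -0.0]
wrist_force: [1.4, 0.0, 0.0]
width: 0.0854
```

Emit:
{"name": "drive_tool", "arguments": {"rows": [{"xyz": [0.028, -0.021, 0.002], "turn": -2, "gripper": 1}, {"xyz": [0.05, -0.038, 0.003], "turn": -5, "gripper": 1}, {"xyz": [0.065, -0.05, 0.003], "turn": -8, "gripper": 1}, {"xyz": [0.075, -0.057, 0.003], "turn": -9.2, "gripper": 1}, {"xyz": [0.075, -0.057, 0.003], "turn": -9.2, "gripper": 1}]}}

```text
time_s: 1.35
ee_pos: [0.4435, -0.2427, 0.2002]
tcp_rot: [0.972, 0.236, 0.001, -0.001]
wrist_force: [0.7, -0.2, 0.7]
width: 0.0855
```

Run:
```python
from h import *
p,s=pose();print(np.round(p,4),s["wrist_force"],s["time_s"])
plan(p,[(.442,-.245,.09,27,1,5)])
```

```text
[ 0.4435 -0.2427  0.2002 27.3455] [ 0.66134754 -0.20598013  0.69040125] 1.35
[{"xyz":[-0.000,0.000,0.011],"turn":0.0,"gripper":1},{"xyz":[-0.001,0.000,0.039],"turn":0.1,"gripper":1},{"xyz":[-0.002,0.001,0.071],"turn":0.2,"gripper":1},{"xyz":[-0.002,0.001,0.099],"turn":0.3,"gripper":1},{"xyz":[-0.002,0.001,0.110],"turn":0.3,"gripper":1}]
```

Emit:
{"name": "drive_tool", "arguments": {"rows": [{"xyz": [0, 0, 0.015], "turn": 0, "gripper": 1}, {"xyz": [-0.001, 0, 0.045], "turn": 0, "gripper": 1}, {"xyz": [-0.002, 0.001, 0.075], "turn": 0, "gripper": 1}, {"xyz": [-0.002, 0.001, 0.1], "turn": 0, "gripper": 1}, {"xyz": [-0.002, 0.001, 0.11], "turn": 0, "gripper": 1}]}}

```text
time_s: 1.77
ee_pos: [0.4375, -0.2486, 0.0876]
tcp_rot: [0.973, 0.232, -0.002, -0.001]
wrist_force: [-0.0, -0.3, -0.7]
width: 0.0853
```

Emit:
{"name": "drive_tool", "arguments": {"rows": [{"xyz": [0, 0, 0], "turn": 0, "gripper": 0}, {"xyz": [0, 0, 0], "turn": 0, "gripper": 0}, {"xyz": [0, 0, 0], "turn": 0, "gripper": 0}, {"xyz": [0, 0, 0], "turn": 0, "gripper": 0}, {"xyz": [0, 0, 0], "turn": 0, "gripper": 0}], "newtons": 40}}

```text
time_s: 2.18
ee_pos: [0.4405, -0.2476, 0.0916]
tcp_rot: [0.972, 0.234, 0.001, 0.001]
wrist_force: [-1.1, 0.5, 5.5]
width: 0.0496
```

Emit:
{"name": "drive_tool", "arguments": {"rows": [{"xyz": [0, 0, 0], "turn": 0, "gripper": 0}, {"xyz": [0, 0, -0.001], "turn": 0, "gripper": 0}, {"xyz": [0, 0, -0.004], "turn": 0, "gripper": 0}, {"xyz": [0, 0, -0.01], "turn": 0, "gripper": 0}, {"xyz": [0, 0, -0.018], "turn": 0, "gripper": 0}]}}

```text
time_s: 2.6
ee_pos: [0.4399, -0.2469, 0.1084]
tcp_rot: [0.972, 0.234, -0.0, -0.0]
wrist_force: [0.6, 0.6, -4.0]
width: 0.0494
```

Emit:
{"name": "drive_tool", "arguments": {"rows": [{"xyz": [0, 0, -0.008], "turn": 0, "gripper": 0}, {"xyz": [0, 0, -0.014], "turn": 0, "gripper": 0}, {"xyz": [0, 0, -0.018], "turn": 0, "gripper": 0}, {"xyz": [0, 0, -0.02], "turn": 0, "gripper": 0}, {"xyz": [0, 0, -0.02], "turn": 0, "gripper": 0}]}}

```text
time_s: 3.02
ee_pos: [0.4405, -0.2473, 0.1289]
tcp_rot: [0.972, 0.234, 0.0, 0.0]
wrist_force: [0.3, -0.3, -4.4]
width: 0.0492
```

Emit:
{"name": "drive_tool", "arguments": {"rows": [{"xyz": [0, 0, 0], "turn": 0, "gripper": 0}, {"xyz": [0, 0, 0], "turn": 0, "gripper": 0}, {"xyz": [0, 0, 0], "turn": 0, "gripper": 0}, {"xyz": [0, 0, 0], "turn": 0, "gripper": 0}, {"xyz": [0, 0, 0], "turn": 0, "gripper": 0}]}}

```text
time_s: 3.43
ee_pos: [0.4402, -0.2471, 0.1281]
tcp_rot: [0.972, 0.234, -0.0, -0.0]
wrist_force: [1.1, 0.8, -4.6]
width: 0.0497
```

Run:
```python
from h import *
p,s=pose();print(np.round(p,4),s["wrist_force"],s["time_s"],s["width"])
c=arm.capture("scene");cv2.imwrite("pics/s1.png",c["image"][100:340,80:400].repeat(2,0).repeat(2,1))
F=[]
for i in range(6): arm.capture("top"); F.append(arm.observe()["wrist_force"][2])
print(np.round(F,2))
```

```text
[ 0.4402 -0.2471  0.1281 27.0697] [ 1.06093525  0.80942282 -4.57450111] 3.4333 0.04968501581528785
[-4.22 -4.08 -3.86 -3.8  -3.78 -4.07]
```

View pics/s1.png

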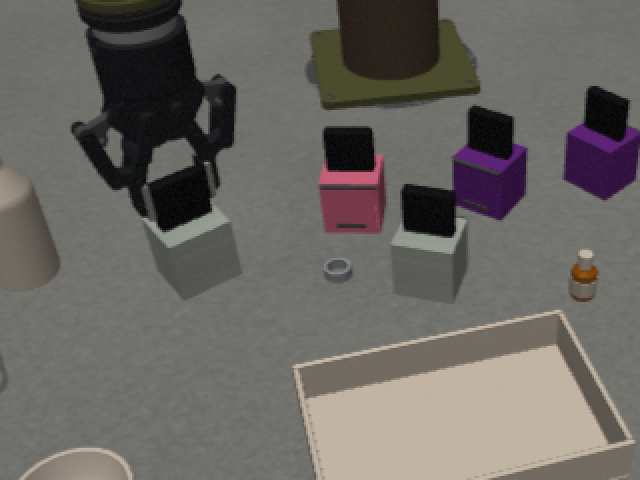

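R weighs about 4.0 N, so it is loaded, and it hangs upright with the jaws on the fin's ends. I'll carry it over the tray with its rear underside above the far wall. Lowering it along an arc then lets the wall tip it forward.

```bash
cat >> h.py <<'E'
O=np.array([.6605,-.040]);TA=np.radians(5)
def T(X,Y): return O+np.array([np.cos(TA)*X-np.sin(TA)*Y,np.sin(TA)*X+np.cos(TA)*Y])
E
python3 - <<'E'
from h import *
p,s=pose()
print(T(.060,-.05))
plan(p,[(.46,-.23,.165,20,0,5),(*T(.060,-.05),.165,5,0,20),(*T(.060,-.05),.142,5,0,5)],smooth=True)
E
```

```text
[ 0.72462947 -0.08458039]
[{"xyz":[0.003,-0.001,-0.004],"turn":0.7,"gripper":0},{"xyz":[0.009,-0.002,-0.013],"turn":2.5,"gripper":0},{"xyz":[0.016,-0.004,-0.024],"turn":4.6,"gripper":0},{"xyz":[0.023,-0.006,-0.033],"turn":6.3,"gripper":0},{"xyz":[0.025,-0.006,-0.037],"turn":7.1,"gripper":0}]
[{"xyz":[0.002,-0.000,-0.000],"turn":0.1,"gripper":0},{"xyz":[0.008,-0.001,-0.000],"turn":0.4,"gripper":0},{"xyz":[0.018,-0.003,-0.000],"turn":0.9,"gripper":0},{"xyz":[0.031,-0.005,-0.000],"turn":1.6,"gripper":0},{"xyz":[0.047,-0.007,-0.000],"turn":2.3,"gripper":0}]
[{"xyz":[0.018,-0.003,-0.000],"turn":0.9,"gripper":0},{"xyz":[0.037,-0.007,-0.000],"turn":1.9,"gripper":0},{"xyz":[0.058,-0.011,-0.000],"turn":2.9,"gripper":0},{"xyz":[0.080,-0.016,-0.000],"turn":4.0,"gripper":0},{"xyz":[0.102,-0.020,-0.000],"turn":5.2,"gripper":0}]
[{"xyz":[0.022,-0.006,-0.000],"turn":1.1,"gripper":0},{"xyz":[0.043,-0.013,-0.000],"turn":2.2,"gripper":0},{"xyz":[0.063,-0.018,-0.000],"turn":3.3,"gripper":0},{"xyz":[0.082,-0.024,-0.000],"turn":4.3,"gripper":0},{"xyz":[0.100,-0.029,-0.000],"turn":5.2,"gripper":0}]
[{"xyz":[0.015,-0.006,-0.000],"turn":0.8,"gripper":0},{"xyz":[0.027,-0.011,-0.000],"turn":1.4,"gripper":0},{"xyz":[0.036,-0.014,-0.000],"turn":1.9,"gripper":0},{"xyz":[0.042,-0.016,-0.000],"turn":2.2,"gripper":0},{"xyz":[0.044,-0.017,-0.000],"turn":2.3,"gripper":0}]
[{"xyz":[-0.000,0.000,0.002],"turn":-0.0,"gripper":0},{"xyz":[-0.000,0.000,0.008],"turn":-0.0,"gripper":0},{"xyz":[-0.000,0.000,0.015],"turn":-0.0,"gripper":0},{"xyz":[-0.000,0.000,0.021],"turn":-0.0,"gripper":0},{"xyz":[-0.000,0.000,0.023],"turn":-0.0,"gripper":0}]
```

Emit:
{"name": "drive_tool", "arguments": {"rows": [{"xyz": [0.003, -0.001, -0.004], "turn": 0.7, "gripper": 0}, {"xyz": [0.009, -0.002, -0.013], "turn": 2.5, "gripper": 0}, {"xyz": [0.016, -0.004, -0.024], "turn": 4.6, "gripper": 0}, {"xyz": [0.023, -0.006, -0.033], "turn": 6.3, "gripper": 0}, {"xyz": [0.025, -0.006, -0.037], "turn": 7.1, "gripper": 0}]}}

```text
time_s: 4.2
ee_pos: [0.4617, -0.2293, 0.1667]
tcp_rot: [0.985, 0.173, 0.002, 0.0]
wrist_force: [1.0, 0.0, -4.6]
width: 0.0492
```

Emit:
{"name": "drive_tool", "arguments": {"rows": [{"xyz": [0.003, 0, 0], "turn": 0.1, "gripper": 0}, {"xyz": [0.009, -0.001, 0], "turn": 0.4, "gripper": 0}, {"xyz": [0.018, -0.003, 0], "turn": 0.9, "gripper": 0}, {"xyz": [0.031, -0.005, 0], "turn": 1.6, "gripper": 0}, {"xyz": [0.047, -0.007, 0], "turn": 2.3, "gripper": 0}]}}

```text
time_s: 4.62
ee_pos: [0.5017, -0.2075, 0.1647]
tcp_rot: [0.988, 0.153, -0.001, -0.0]
wrist_force: [0.8, -0.5, -4.2]
width: 0.0497
```

Emit:
{"name": "drive_tool", "arguments": {"rows": [{"xyz": [0.018, -0.003, 0], "turn": 0.9, "gripper": 0}, {"xyz": [0.037, -0.007, 0], "turn": 1.9, "gripper": 0}, {"xyz": [0.058, -0.011, 0], "turn": 2.9, "gripper": 0}, {"xyz": [0.08, -0.016, 0], "turn": 4, "gripper": 0}, {"xyz": [0.102, -0.02, 0], "turn": 5.2, "gripper": 0}]}}

```text
time_s: 5.03
ee_pos: [0.5941, -0.1558, 0.1646]
tcp_rot: [0.994, 0.108, -0.0, -0.001]
wrist_force: [0.6, -0.5, -4.2]
width: 0.0496
```

Emit:
{"name": "drive_tool", "arguments": {"rows": [{"xyz": [0.022, -0.006, 0], "turn": 1.1, "gripper": 0}, {"xyz": [0.043, -0.013, 0], "turn": 2.2, "gripper": 0}, {"xyz": [0.063, -0.018, 0], "turn": 3.3, "gripper": 0}, {"xyz": [0.082, -0.024, 0], "turn": 4.3, "gripper": 0}, {"xyz": [0.1, -0.029, 0], "turn": 5.2, "gripper": 0}]}}

```text
time_s: 5.45
ee_pos: [0.6854, -0.1052, 0.1642]
tcp_rot: [0.998, 0.064, -0.0, -0.001]
wrist_force: [0.5, -1.0, -4.1]
width: 0.0495
```

Emit:
{"name": "drive_tool", "arguments": {"rows": [{"xyz": [0.015, -0.006, 0], "turn": 0.8, "gripper": 0}, {"xyz": [0.027, -0.011, 0], "turn": 1.4, "gripper": 0}, {"xyz": [0.036, -0.014, 0], "turn": 1.9, "gripper": 0}, {"xyz": [0.042, -0.016, 0], "turn": 2.2, "gripper": 0}, {"xyz": [0.044, -0.017, 0], "turn": 2.3, "gripper": 0}]}}

```text
time_s: 5.87
ee_pos: [0.7264, -0.0834, 0.1641]
tcp_rot: [0.999, 0.044, -0.0, -0.001]
wrist_force: [0.8, 0.7, -4.7]
width: 0.0495
```

Emit:
{"name": "drive_tool", "arguments": {"rows": [{"xyz": [0, 0, 0.003], "turn": 0, "gripper": 0}, {"xyz": [0, 0, 0.01], "turn": 0, "gripper": 0}, {"xyz": [0, 0, 0.017], "turn": 0, "gripper": 0}, {"xyz": [0, 0, 0.021], "turn": 0, "gripper": 0}, {"xyz": [0, 0, 0.023], "turn": 0, "gripper": 0}]}}

```text
time_s: 6.28
ee_pos: [0.7243, -0.0859, 0.1408]
tcp_rot: [0.999, 0.043, -0.001, -0.0]
wrist_force: [1.3, -0.0, -4.2]
width: 0.0496
```

Run:
```python
from h import *
p,s=pose();print(np.round(p,4),np.round(s["wrist_force"],1),s["time_s"],s["width"])
c=arm.capture("scene");cv2.imwrite("pics/s2.png",c["image"][130:400,180:500].repeat(2,0).repeat(2,1))
P=pts(c);t=P-np.r_[O,0];X=t[...,0]*np.cos(TA)+t[...,1]*np.sin(TA);Y=-t[...,0]*np.sin(TA)+t[...,1]*np.cos(TA);z=P[...,2]
m=(abs(Y+.05)<.025)&(X>.03)&(X<.13)&(z>.05)&(z<.105)  # rear face of canister
print("rear face X,z:",m.sum()); 
for a in np.arange(.05,.12,.008):
    k=m&(abs(z-a)<.004)
    if k.sum(): print(round(a,3),k.sum(),np.round(np.percentile(X[k],[50,95]),4))
def arc(s,th,D=.095): a=np.radians(th); return D*np.sin(a)+s*np.cos(a),D*np.cos(a)-s*np.sin(a)
for th in range(0,56,5): print(th,np.round(arc(.015,th),4))
```

```text
[ 0.7243 -0.0859  0.1408  4.9281] [ 1.3 -0.  -4.2] 6.2833 0.049594027441758975
rear face X,z: 868
0.05 52 [0.0898 0.091 ]
0.058 121 [0.09   0.0911]
0.066 127 [0.0899 0.091 ]
0.074 124 [0.09  0.091]
0.082 124 [0.0901 0.0911]
0.09 131 [0.0901 0.0911]
0.098 131 [0.09   0.0912]
0.106 58 [0.09   0.0912]
0 [0.015 0.095]
5 [0.0232 0.0933]
10 [0.0313 0.091 ]
15 [0.0391 0.0879]
20 [0.0466 0.0841]
25 [0.0537 0.0798]
30 [0.0605 0.0748]
35 [0.0668 0.0692]
40 [0.0726 0.0631]
45 [0.0778 0.0566]
50 [0.0824 0.0496]
55 [0.0864 0.0422]
```

View pics/s2.png

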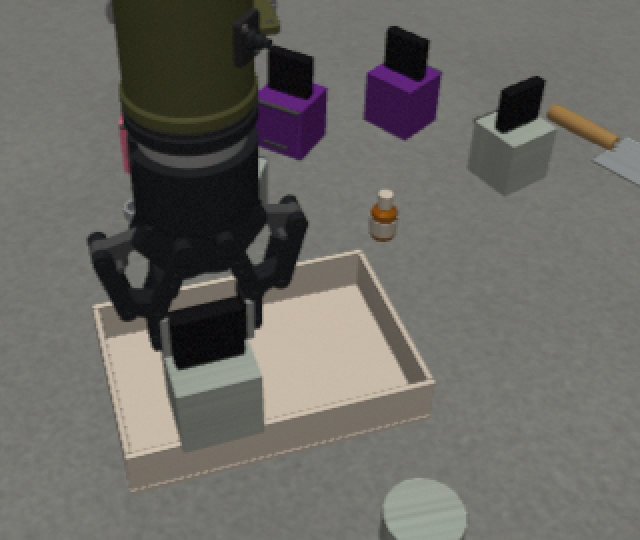

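The canister hangs upright over the far wall, at about (215,400) in the crop. Next I start the tipping arc with a lighter grip and check the tilt from depth.

Emit:
{"name": "drive_tool", "arguments": {"rows": [{"xyz": [-0.004, 0, 0.006], "turn": 0, "gripper": 0}, {"xyz": [-0.012, 0, 0.008], "turn": 0, "gripper": 0}, {"xyz": [-0.02, 0, 0.011], "turn": 0, "gripper": 0}, {"xyz": [-0.028, 0, 0.014], "turn": 0, "gripper": 0}, {"xyz": [-0.035, 0, 0.018], "turn": 0, "gripper": 0}], "newtons": 25}}

```text
time_s: 6.75
ee_pos: [0.6937, -0.0881, 0.1272]
tcp_rot: [0.999, 0.043, 0.004, -0.0]
wrist_force: [0.5, 1.9, 5.8]
width: 0.0495
```

```bash
cat >> h.py <<'E'
def tilt(Yc):
    p,s=pose();print(np.round(p,4),np.round(s["wrist_force"],1),round(s["time_s"],2),round(s["width"],4))
    c=arm.capture("scene");P=pts(c);t=P-np.r_[O,0];X=t[...,0]*np.cos(TA)+t[...,1]*np.sin(TA);Y=-t[...,0]*np.sin(TA)+t[...,1]*np.cos(TA);z=P[...,2]
    im=c["image"].astype(int)
    px=(p[0]-O[0])*np.cos(TA)+(p[1]-O[1])*np.sin(TA); print("tcp X",round(px,4))
    grey=(abs(im[...,1]-im[...,2])<14)&(im.max(2)>80)&(im[...,1]>=im[...,2]-1)
    m=(abs(Y-Yc)<.022)&(X>px-.02)&(X<px+.12)&(z>.052)&(z<p[2]+.02)&grey
    x,y=X[m],z[m]
    # split into rear face / roof by local normals via RANSAC-like line fits
    best=[]
    for _ in range(2):
        if len(x)<40: break
        r=np.random.default_rng(0);bi=None
        for _ in range(300):
            i,j=r.integers(0,len(x),2);d=np.array([x[j]-x[i],y[j]-y[i]]);L=np.hypot(*d)
            if L<.015: continue
            n=np.array([-d[1],d[0]])/L;q=abs((x-x[i])*n[0]+(y-y[i])*n[1])<.002
            if bi is None or q.sum()>bi.sum(): bi=q
        if bi is None: break
        v=cv2.fitLine(np.c_[x[bi],y[bi]].astype(np.float32),cv2.DIST_L2,0,.01,.01).ravel()
        print("line n",bi.sum(),"angle",round(np.degrees(np.arctan2(v[1],v[0]))%180,1),"X",np.round([x[bi].min(),x[bi].max()],3),"z",np.round([y[bi].min(),y[bi].max()],3))
        x,y=x[~bi],y[~bi]
    return c
E
python3 -c "
from h import *
tilt(-.05)"
```

```text
[ 0.6937 -0.0881  0.1272  4.9837] [0.5 1.9 5.8] 6.75 0.0495
tcp X 0.0288
line n 1002 angle 104.2 X [0.066 0.083] z [0.052 0.109]
line n 265 angle 14.0 X [0.044 0.065] z [0.1   0.107]
```

Emit:
{"name": "drive_tool", "arguments": {"rows": [{"xyz": [-0.007, 0, 0.005], "turn": 0, "gripper": 0}, {"xyz": [-0.014, 0, 0.01], "turn": 0, "gripper": 0}, {"xyz": [-0.02, 0, 0.016], "turn": 0, "gripper": 0}, {"xyz": [-0.026, 0, 0.022], "turn": 0, "gripper": 0}, {"xyz": [-0.031, 0, 0.028], "turn": 0, "gripper": 0}]}}

```text
time_s: 7.22
ee_pos: [0.6613, -0.0911, 0.0985]
tcp_rot: [0.999, 0.043, 0.002, 0.0]
wrist_force: [-1.0, 0.9, 7.4]
width: 0.0496
```

```bash
python3 -c "
from h import *
tilt(-.05)"
```

```text
[ 0.6613 -0.0911  0.0985  4.9749] [-1.   0.9  7.4] 7.22 0.0496
tcp X -0.0037
line n 1135 angle 128.0 X [0.041 0.08 ] z [0.052 0.099]
line n 77 angle 37.3 X [0.024 0.045] z [0.084 0.099]
```

Emit:
{"name": "drive_tool", "arguments": {"rows": [{"xyz": [0, 0, 0], "turn": 0, "gripper": 0}, {"xyz": [0.002, 0, -0.003], "turn": 0, "gripper": 0}, {"xyz": [0.007, 0, -0.009], "turn": 0, "gripper": 0}, {"xyz": [0.012, 0, -0.013], "turn": 0, "gripper": 0}, {"xyz": [0.014, 0, -0.014], "turn": 0, "gripper": 0}], "newtons": 100}}

```text
time_s: 7.68
ee_pos: [0.6762, -0.0899, 0.1117]
tcp_rot: [0.999, 0.043, 0.002, 0.0]
wrist_force: [1.5, 0.7, -1.5]
width: 0.0488
```

Emit:
{"name": "drive_tool", "arguments": {"rows": [{"xyz": [0, 0, 0.003], "turn": 0, "gripper": 0}, {"xyz": [-0.006, 0, 0.009], "turn": 0, "gripper": 0}, {"xyz": [-0.011, 0, 0.015], "turn": 0, "gripper": 0}, {"xyz": [-0.016, 0, 0.022], "turn": 0, "gripper": 0}, {"xyz": [-0.02, 0, 0.028], "turn": 0, "gripper": 0}], "newtons": 30}}

```text
time_s: 8.1
ee_pos: [0.6581, -0.0939, 0.0941]
tcp_rot: [0.999, 0.043, 0.005, 0.002]
wrist_force: [-22.2, 3.2, 101.7]
width: 0.0488
```

```bash
python3 -c "
from h import *
tilt(-.05)"
```

```text
[ 0.6581 -0.0939  0.0941  4.8893] [-22.2   3.2 101.7] 8.1 0.0488
tcp X -0.0071
line n 1059 angle 128.6 X [0.037 0.075] z [0.052 0.096]
line n 76 angle 34.9 X [0.022 0.043] z [0.081 0.096]
```

The force jumped to about 100 N, so the canister is jammed, probably on the ball that has just come out. I'm backing up at once.

Emit:
{"name": "drive_tool", "arguments": {"rows": [{"xyz": [0, 0, -0.015], "turn": 0, "gripper": 0}, {"xyz": [0, 0, -0.03], "turn": 0, "gripper": 0}, {"xyz": [0, 0, -0.05], "turn": 0, "gripper": 0}, {"xyz": [0, 0, -0.06], "turn": 0, "gripper": 0}, {"xyz": [0, 0, -0.06], "turn": 0, "gripper": 0}], "newtons": 60}}

```text
time_s: 8.57
ee_pos: [0.6559, -0.092, 0.1447]
tcp_rot: [0.999, 0.043, 0.003, 0.0]
wrist_force: [1.3, 0.0, -1.6]
width: 0.0489
```

```bash
python3 -c "
from h import *
c=tilt(-.05)
t=arm.capture('top')
cv2.imwrite('pics/s3.png',np.hstack([cv2.resize(c['image'][130:400,180:500],(400,338)),cv2.resize(t['image'][100:370,220:540],(400,338))]))
print(arm.observe()['wrist_force'])"
```

```text
[ 0.6559 -0.092   0.1447  4.9602] [ 1.3  0.  -1.6] 8.57 0.0489
tcp X -0.0091
line n 1283 angle 126.2 X [0.035 0.073] z [0.094 0.145]
line n 73 angle 36.3 X [0.018 0.038] z [0.13  0.145]
[-0.25596456  0.58314621 -1.35791529]
```

View pics/s3.png

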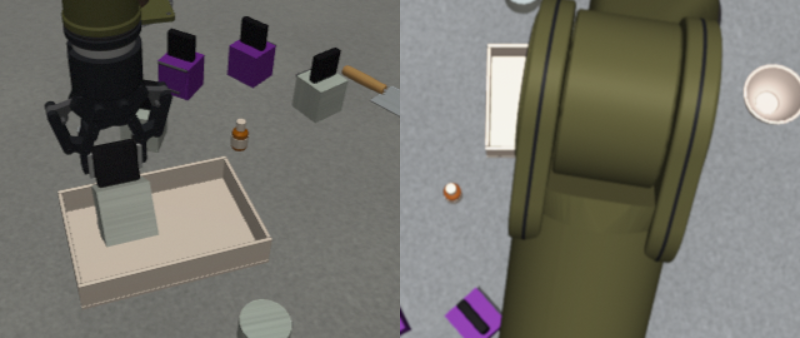

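R now reads about 1.4 N, so the ball is out and the canister is empty, leaning about 36°. I'll right it on the wall with the reverse arc.

Emit:
{"name": "drive_tool", "arguments": {"rows": [{"xyz": [0.008, 0, 0], "turn": 0, "gripper": 0}, {"xyz": [0.02, 0, 0.002], "turn": 0, "gripper": 0}, {"xyz": [0.032, 0, 0.006], "turn": 0, "gripper": 0}, {"xyz": [0.041, 0, 0.012], "turn": 0, "gripper": 0}, {"xyz": [0.043, 0, 0.014], "turn": 0, "gripper": 0}], "newtons": 25}}

```text
time_s: 9.08
ee_pos: [0.6967, -0.0872, 0.1255]
tcp_rot: [0.999, 0.044, -0.001, -0.0]
wrist_force: [0.0, -0.5, -2.5]
width: 0.0486
```

Emit:
{"name": "drive_tool", "arguments": {"rows": [{"xyz": [0.014, 0, -0.002], "turn": 0, "gripper": 0}, {"xyz": [0.029, 0, -0.005], "turn": 0, "gripper": 0}, {"xyz": [0.044, 0, -0.006], "turn": 0, "gripper": 0}, {"xyz": [0.059, 0, -0.004], "turn": 0, "gripper": 0}, {"xyz": [0.068, 0, -0.002], "turn": 0, "gripper": 0}]}}

```text
time_s: 9.5
ee_pos: [0.7632, -0.0825, 0.1308]
tcp_rot: [0.999, 0.043, -0.002, 0.0]
wrist_force: [-3.1, 0.3, 10.5]
width: 0.0487
```

```bash
python3 -c "
from h import *
c=tilt(-.05)"
```

```text
[ 0.7632 -0.0825  0.1308  4.9517] [-3.1  0.3 10.5] 9.5 0.0487
tcp X 0.0986
line n 892 angle 91.7 X [0.125 0.132] z [0.052 0.11 ]
line n 406 angle 1.4 X [0.105 0.13 ] z [0.106 0.11 ]
```

Run:
```python
from h import *
p,s=pose()
plan(p,[(.755,-.09,.162,5,0,5),(.4415,-.2455,.162,27,0,15),(.4415,-.2455,.093,27,0,5)])
```

```text
[{"xyz":[-0.001,0.001,-0.003],"turn":-0.0,"gripper":0},{"xyz":[-0.004,0.002,-0.011],"turn":-0.0,"gripper":0},{"xyz":[-0.007,0.004,-0.020],"turn":-0.0,"gripper":0},{"xyz":[-0.009,0.006,-0.028],"turn":-0.0,"gripper":0},{"xyz":[-0.011,0.007,-0.032],"turn":-0.0,"gripper":0}]
[{"xyz":[-0.004,0.002,-0.000],"turn":-0.3,"gripper":0},{"xyz":[-0.016,0.006,-0.000],"turn":-1.1,"gripper":0},{"xyz":[-0.034,0.013,-0.000],"turn":-2.3,"gripper":0},{"xyz":[-0.057,0.022,-0.000],"turn":-3.9,"gripper":0},{"xyz":[-0.084,0.033,-0.000],"turn":-5.7,"gripper":0}]
[{"xyz":[-0.031,0.009,-0.000],"turn":-2.0,"gripper":0},{"xyz":[-0.064,0.018,-0.000],"turn":-4.2,"gripper":0},{"xyz":[-0.098,0.027,-0.000],"turn":-6.4,"gripper":0},{"xyz":[-0.131,0.037,-0.000],"turn":-8.6,"gripper":0},{"xyz":[-0.162,0.046,-0.000],"turn":-10.6,"gripper":0}]
[{"xyz":[-0.029,0.003,-0.000],"turn":-1.8,"gripper":0},{"xyz":[-0.054,0.005,-0.000],"turn":-3.4,"gripper":0},{"xyz":[-0.073,0.007,-0.000],"turn":-4.6,"gripper":0},{"xyz":[-0.086,0.008,-0.000],"turn":-5.4,"gripper":0},{"xyz":[-0.090,0.008,-0.000],"turn":-5.7,"gripper":0}]
[{"xyz":[0.000,0.000,0.007],"turn":-0.0,"gripper":0},{"xyz":[0.000,0.000,0.024],"turn":-0.0,"gripper":0},{"xyz":[0.000,0.000,0.045],"turn":-0.0,"gripper":0},{"xyz":[0.000,0.000,0.062],"turn":-0.0,"gripper":0},{"xyz":[0.000,0.000,0.069],"turn":-0.0,"gripper":0}]
```

Emit:
{"name": "drive_tool", "arguments": {"rows": [{"xyz": [-0.001, 0.001, -0.003], "turn": 0, "gripper": 0}, {"xyz": [-0.004, 0.002, -0.011], "turn": 0, "gripper": 0}, {"xyz": [-0.007, 0.004, -0.02], "turn": 0, "gripper": 0}, {"xyz": [-0.009, 0.006, -0.028], "turn": 0, "gripper": 0}, {"xyz": [-0.011, 0.007, -0.032], "turn": 0, "gripper": 0}], "newtons": 40}}

```text
time_s: 9.97
ee_pos: [0.7543, -0.091, 0.1642]
tcp_rot: [0.999, 0.043, 0.001, 0.0]
wrist_force: [0.7, 0.5, -1.0]
width: 0.0484
```

Emit:
{"name": "drive_tool", "arguments": {"rows": [{"xyz": [-0.004, 0.002, 0], "turn": -0.3, "gripper": 0}, {"xyz": [-0.016, 0.006, 0], "turn": -1.1, "gripper": 0}, {"xyz": [-0.034, 0.013, 0], "turn": -2.3, "gripper": 0}, {"xyz": [-0.057, 0.022, 0], "turn": -3.9, "gripper": 0}, {"xyz": [-0.084, 0.033, 0], "turn": -5.7, "gripper": 0}]}}

```text
time_s: 10.38
ee_pos: [0.6728, -0.1293, 0.1621]
tcp_rot: [0.996, 0.095, 0.001, -0.0]
wrist_force: [0.6, -1.3, -1.5]
width: 0.0488
```

Emit:
{"name": "drive_tool", "arguments": {"rows": [{"xyz": [-0.031, 0.009, 0], "turn": -2, "gripper": 0}, {"xyz": [-0.064, 0.018, 0], "turn": -4.2, "gripper": 0}, {"xyz": [-0.098, 0.027, 0], "turn": -6.4, "gripper": 0}, {"xyz": [-0.131, 0.037, 0], "turn": -8.6, "gripper": 0}, {"xyz": [-0.162, 0.046, 0], "turn": -10.6, "gripper": 0}]}}

```text
time_s: 10.8
ee_pos: [0.5202, -0.2063, 0.1626]
tcp_rot: [0.983, 0.185, -0.0, 0.0]
wrist_force: [0.3, -0.3, -1.1]
width: 0.0489
```

Emit:
{"name": "drive_tool", "arguments": {"rows": [{"xyz": [-0.029, 0.003, 0], "turn": -1.8, "gripper": 0}, {"xyz": [-0.054, 0.005, 0], "turn": -3.4, "gripper": 0}, {"xyz": [-0.073, 0.007, 0], "turn": -4.6, "gripper": 0}, {"xyz": [-0.086, 0.008, 0], "turn": -5.4, "gripper": 0}, {"xyz": [-0.09, 0.008, 0], "turn": -5.7, "gripper": 0}]}}

```text
time_s: 11.22
ee_pos: [0.439, -0.2469, 0.1625]
tcp_rot: [0.973, 0.232, -0.001, 0.0]
wrist_force: [0.2, 0.5, -1.6]
width: 0.0489
```

Emit:
{"name": "drive_tool", "arguments": {"rows": [{"xyz": [0, 0, 0.008], "turn": 0, "gripper": 0}, {"xyz": [0, 0, 0.025], "turn": 0, "gripper": 0}, {"xyz": [0, 0, 0.045], "turn": 0, "gripper": 0}, {"xyz": [0, 0, 0.06], "turn": 0, "gripper": 0}, {"xyz": [0, 0, 0.067], "turn": 0, "gripper": 0}]}}

```text
time_s: 11.63
ee_pos: [0.4428, -0.2438, 0.0931]
tcp_rot: [0.972, 0.234, -0.0, -0.001]
wrist_force: [-1.0, 0.3, -0.8]
width: 0.0486
```

Run:
```python
from h import *
p,s=pose();print(np.round(p,4),np.round(s["wrist_force"],1),s["time_s"])
P=pts(arm.capture("scene"));d=P[...,:2]-np.array([.4415,-.2455]);z=P[...,2]
m=(np.hypot(*np.moveaxis(d,-1,0))<.045)&(z>.03); 
for lo in np.arange(.05,.09,.004): print(round(lo,3),((z>lo)&(z<lo+.004)&m).sum())
t=arm.capture("top");cv2.imwrite("pics/s4.png",t["image"][60:380,130:530].repeat(2,0).repeat(2,1)[:600])
```

```text
[ 0.4428 -0.2438  0.0931 27.0997] [-1.   0.3 -0.8] 11.6333
0.05 65
0.054 81
0.058 66
0.062 67
0.066 180
0.07 207
0.074 48
0.078 51
0.082 60
0.086 77
```

View pics/s4.png

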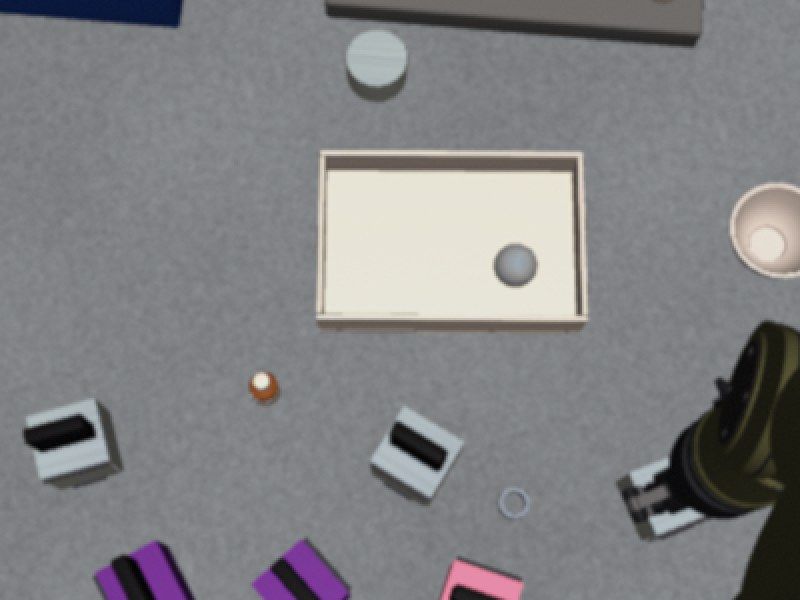

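The first steel ball lies in the tray at crop (515,265). R hangs about 8 mm above its spot, so I'll set it down and release it.

Emit:
{"name": "drive_tool", "arguments": {"rows": [{"xyz": [0, 0, 0.003], "turn": 0, "gripper": 0}, {"xyz": [0, 0, 0.006], "turn": 0, "gripper": 0}, {"xyz": [0, 0, 0.008], "turn": 0, "gripper": 0}, {"xyz": [0, 0, 0.01], "turn": 0, "gripper": 0}, {"xyz": [0, 0, 0.01], "turn": 0, "gripper": 0}], "newtons": 25}}

```text
time_s: 12.15
ee_pos: [0.442, -0.2457, 0.0856]
tcp_rot: [0.972, 0.233, 0.0, 0.0]
wrist_force: [0.4, 0.8, -1.4]
width: 0.0489
```

Emit:
{"name": "drive_tool", "arguments": {"rows": [{"xyz": [0, 0, 0], "turn": 0, "gripper": 0.7}, {"xyz": [0, 0, 0], "turn": 0, "gripper": 1}, {"xyz": [0, 0, 0], "turn": 0, "gripper": 1}, {"xyz": [0, 0, 0], "turn": 0, "gripper": 1}, {"xyz": [0, 0, 0], "turn": 0, "gripper": 1}]}}

```text
time_s: 12.57
ee_pos: [0.4416, -0.2455, 0.0854]
tcp_rot: [0.972, 0.233, 0.0, 0.0]
wrist_force: [-0.0, 0.2, 0.4]
width: 0.0856
```

Emit:
{"name": "drive_tool", "arguments": {"rows": [{"xyz": [0, 0, -0.01], "turn": 0, "gripper": 1}, {"xyz": [0, 0, -0.035], "turn": 0, "gripper": 1}, {"xyz": [0, 0, -0.07], "turn": 0, "gripper": 1}, {"xyz": [0, 0, -0.1], "turn": 0, "gripper": 1}, {"xyz": [0, 0, -0.11], "turn": 0, "gripper": 1}]}}

```text
time_s: 12.98
ee_pos: [0.4433, -0.2463, 0.1998]
tcp_rot: [0.972, 0.233, 0.003, 0.002]
wrist_force: [0.6, -0.2, -0.4]
width: 0.0856
```

Run:
```python
from h import *
p,s=pose();print(np.round(p,4),np.round(s["wrist_force"],1),s["time_s"])
c=arm.capture("scene");P=pts(c);d=P[...,:2]-np.array([.4415,-.2455]);z=P[...,2]
near=np.hypot(*np.moveaxis(d,-1,0))<.06
f=near&(z>.1)&(z<.118)&(c["image"].max(2)<60);r=near&(abs(z-.062)<.006)&(c["image"].max(2)>80)
print("fin",cv2.minAreaRect(P[f][:,:2].astype(np.float32)),"roof z",np.percentile(z[r],[5,50,95]),cv2.minAreaRect(P[r][:,:2].astype(np.float32)))
plan(p,[(.456,-.027,.20,-26,1,15),(.456,-.027,.0905,-26,1,5)])
```

```text
[ 0.4433 -0.2463  0.1998 26.9502] [ 0.6 -0.2 -0.4] 12.9833
fin ((0.44651177525520325, -0.24441446363925934), (0.013812577351927757, 0.04946691915392876), 25.730937957763672) roof z [0.05705767 0.06181377 0.06345813] ((0.4441888928413391, -0.24516862630844116), (0.06305156648159027, 0.06158057227730751), 25.95833969116211)
[{"xyz":[0.001,-0.002,-0.000],"turn":0.7,"gripper":1},{"xyz":[0.005,-0.009,-0.000],"turn":2.6,"gripper":1},{"xyz":[0.012,-0.020,-0.000],"turn":5.5,"gripper":1},{"xyz":[0.019,-0.033,-0.000],"turn":9.3,"gripper":1},{"xyz":[0.029,-0.049,-0.000],"turn":13.7,"gripper":1}]
[{"xyz":[0.006,-0.020,-0.000],"turn":4.9,"gripper":1},{"xyz":[0.012,-0.040,-0.000],"turn":10.1,"gripper":1},{"xyz":[0.018,-0.061,-0.000],"turn":15.4,"gripper":1},{"xyz":[0.024,-0.082,-0.000],"turn":20.6,"gripper":1},{"xyz":[0.030,-0.101,-0.000],"turn":25.5,"gripper":1}]
[{"xyz":[-0.003,-0.018,-0.000],"turn":4.4,"gripper":1},{"xyz":[-0.005,-0.034,-0.000],"turn":8.2,"gripper":1},{"xyz":[-0.007,-0.046,-0.000],"turn":11.2,"gripper":1},{"xyz":[-0.008,-0.053,-0.000],"turn":13.1,"gripper":1},{"xyz":[-0.009,-0.056,-0.000],"turn":13.7,"gripper":1}]
[{"xyz":[0.000,0.000,0.011],"turn":-0.0,"gripper":1},{"xyz":[0.000,0.000,0.039],"turn":-0.0,"gripper":1},{"xyz":[0.000,0.000,0.071],"turn":-0.0,"gripper":1},{"xyz":[0.000,0.000,0.098],"turn":-0.0,"gripper":1},{"xyz":[0.000,0.000,0.110],"turn":-0.0,"gripper":1}]
```

Emit:
{"name": "drive_tool", "arguments": {"rows": [{"xyz": [0.001, -0.003, 0], "turn": 1, "gripper": 1}, {"xyz": [0.005, -0.01, 0], "turn": 3, "gripper": 1}, {"xyz": [0.012, -0.02, 0], "turn": 6, "gripper": 1}, {"xyz": [0.02, -0.034, 0], "turn": 10, "gripper": 1}, {"xyz": [0.029, -0.049, 0], "turn": 14, "gripper": 1}]}}

```text
time_s: 13.45
ee_pos: [0.444, -0.1881, 0.1941]
tcp_rot: [0.994, 0.11, -0.001, -0.0]
wrist_force: [0.3, 1.5, 0.3]
width: 0.0854
```

Emit:
{"name": "drive_tool", "arguments": {"rows": [{"xyz": [0.006, -0.02, 0], "turn": 5, "gripper": 1}, {"xyz": [0.012, -0.04, 0], "turn": 10, "gripper": 1}, {"xyz": [0.018, -0.061, 0], "turn": 15, "gripper": 1}, {"xyz": [0.024, -0.082, 0], "turn": 20, "gripper": 1}, {"xyz": [0.03, -0.101, 0], "turn": 25, "gripper": 1}]}}

```text
time_s: 13.87
ee_pos: [0.4504, -0.0818, 0.1941]
tcp_rot: [0.994, -0.107, -0.002, 0.0]
wrist_force: [0.5, 1.0, 0.3]
width: 0.0855
```

Emit:
{"name": "drive_tool", "arguments": {"rows": [{"xyz": [-0.003, -0.018, 0], "turn": 4.4, "gripper": 1}, {"xyz": [-0.005, -0.034, 0], "turn": 8.2, "gripper": 1}, {"xyz": [-0.007, -0.046, 0], "turn": 11.2, "gripper": 1}, {"xyz": [-0.008, -0.053, 0], "turn": 13.5, "gripper": 1}, {"xyz": [-0.009, -0.056, 0], "turn": 14, "gripper": 1}]}}

```text
time_s: 14.28
ee_pos: [0.4537, -0.0251, 0.1942]
tcp_rot: [0.974, -0.225, -0.001, 0.0]
wrist_force: [0.5, -0.0, 0.2]
width: 0.0853
```

Run:
```python
from h import *
p,s=pose();print(np.round(p,4),np.round(s["wrist_force"],1),s["time_s"])
plan(p,[(.456,-.027,.0905,-26,1,5)])
```

```text
[ 4.53700e-01 -2.51000e-02  1.94200e-01 -2.59896e+01] [ 0.5 -0.   0.2] 14.2833
[{"xyz":[0.000,0.000,0.011],"turn":0.0,"gripper":1},{"xyz":[0.001,0.000,0.036],"turn":0.0,"gripper":1},{"xyz":[0.002,0.000,0.067],"turn":0.0,"gripper":1},{"xyz":[0.003,0.001,0.093],"turn":0.0,"gripper":1},{"xyz":[0.003,0.001,0.104],"turn":0.0,"gripper":1}]
```

Emit:
{"name": "drive_tool", "arguments": {"rows": [{"xyz": [0, 0, 0.015], "turn": 0, "gripper": 1}, {"xyz": [0.001, 0, 0.042], "turn": 0, "gripper": 1}, {"xyz": [0.002, 0, 0.072], "turn": 0, "gripper": 1}, {"xyz": [0.002, 0, 0.095], "turn": 0, "gripper": 1}, {"xyz": [0.002, 0, 0.104], "turn": 0, "gripper": 1}]}}

```text
time_s: 14.7
ee_pos: [0.4543, -0.0281, 0.0883]
tcp_rot: [0.974, -0.225, -0.003, 0.001]
wrist_force: [1.0, -0.4, 0.5]
width: 0.0855
```

Emit:
{"name": "drive_tool", "arguments": {"rows": [{"xyz": [0, 0, 0], "turn": 0, "gripper": 0}, {"xyz": [0, 0, 0], "turn": 0, "gripper": 0}, {"xyz": [0, 0, 0], "turn": 0, "gripper": 0}, {"xyz": [0, 0, 0], "turn": 0, "gripper": 0}, {"xyz": [0, 0, 0], "turn": 0, "gripper": 0}], "newtons": 40}}

```text
time_s: 15.12
ee_pos: [0.4572, -0.0277, 0.0923]
tcp_rot: [0.974, -0.225, 0.001, -0.0]
wrist_force: [-0.0, 0.7, 1.8]
width: 0.0492
```

Emit:
{"name": "drive_tool", "arguments": {"rows": [{"xyz": [0, 0, -0.001], "turn": 0, "gripper": 0}, {"xyz": [0, 0, -0.004], "turn": 0, "gripper": 0}, {"xyz": [0, 0, -0.01], "turn": 0, "gripper": 0}, {"xyz": [0, 0, -0.018], "turn": 0, "gripper": 0}, {"xyz": [0, 0, -0.028], "turn": 0, "gripper": 0}]}}

```text
time_s: 15.53
ee_pos: [0.4562, -0.0278, 0.1199]
tcp_rot: [0.974, -0.225, -0.0, 0.0]
wrist_force: [0.5, 0.6, -2.0]
width: 0.0497
```

Emit:
{"name": "drive_tool", "arguments": {"rows": [{"xyz": [0, 0, -0.008], "turn": 0, "gripper": 0}, {"xyz": [0, 0, -0.012], "turn": 0, "gripper": 0}, {"xyz": [0, 0, -0.013], "turn": 0, "gripper": 0}, {"xyz": [0, 0, -0.013], "turn": 0, "gripper": 0}, {"xyz": [0, 0, -0.013], "turn": 0, "gripper": 0}]}}

```text
time_s: 15.95
ee_pos: [0.4564, -0.0277, 0.1322]
tcp_rot: [0.974, -0.225, -0.0, 0.0]
wrist_force: [-0.4, 0.6, -1.6]
width: 0.0494
```

Run:
```python
from h import *
F=[]
for i in range(6): arm.capture("top"); F.append(arm.observe()["wrist_force"][2])
p,s=pose();print(np.round(p,4),s["time_s"],s["width"],np.round(F,2))
plan(p,[(.48,-.02,.165,-22,0,5),(*T(.060,.04),.165,5,0,15),(*T(.060,.04),.142,5,0,5)])
```

```text
[  0.4563  -0.0278   0.132  -26.0348] 16.25 0.049352471142361916 [-3.11 -1.49 -1.66 -2.04 -2.26 -1.46]
[{"xyz":[0.002,-0.002,-0.003],"turn":-0.4,"gripper":0},{"xyz":[0.006,-0.006,-0.012],"turn":-1.4,"gripper":0},{"xyz":[0.012,-0.011,-0.021],"turn":-2.6,"gripper":0},{"xyz":[0.016,-0.016,-0.030],"turn":-3.6,"gripper":0},{"xyz":[0.018,-0.017,-0.033],"turn":-4.0,"gripper":0}]
[{"xyz":[0.003,-0.001,-0.000],"turn":-0.3,"gripper":0},{"xyz":[0.010,-0.005,-0.000],"turn":-1.3,"gripper":0},{"xyz":[0.022,-0.012,-0.000],"turn":-2.8,"gripper":0},{"xyz":[0.037,-0.020,-0.000],"turn":-4.7,"gripper":0},{"xyz":[0.054,-0.029,-0.000],"turn":-7.0,"gripper":0}]
[{"xyz":[0.021,-0.008,-0.000],"turn":-2.5,"gripper":0},{"xyz":[0.042,-0.016,-0.000],"turn":-5.2,"gripper":0},{"xyz":[0.065,-0.025,-0.000],"turn":-7.8,"gripper":0},{"xyz":[0.086,-0.033,-0.000],"turn":-10.5,"gripper":0},{"xyz":[0.107,-0.041,-0.000],"turn":-13.0,"gripper":0}]
[{"xyz":[0.020,-0.003,-0.000],"turn":-2.3,"gripper":0},{"xyz":[0.037,-0.005,-0.000],"turn":-4.2,"gripper":0},{"xyz":[0.050,-0.007,-0.000],"turn":-5.7,"gripper":0},{"xyz":[0.058,-0.008,-0.000],"turn":-6.7,"gripper":0},{"xyz":[0.061,-0.009,-0.000],"turn":-7.0,"gripper":0}]
[{"xyz":[0.000,0.000,0.002],"turn":-0.0,"gripper":0},{"xyz":[0.000,0.000,0.008],"turn":-0.0,"gripper":0},{"xyz":[0.000,0.000,0.015],"turn":-0.0,"gripper":0},{"xyz":[0.000,0.000,0.021],"turn":-0.0,"gripper":0},{"xyz":[0.000,0.000,0.023],"turn":-0.0,"gripper":0}]
```

M weighs about 1.8 N on average, so it holds the spacer. I'll set it back gently and go to L.

Emit:
{"name": "drive_tool", "arguments": {"rows": [{"xyz": [0, 0, 0.005], "turn": 0, "gripper": 0}, {"xyz": [0, 0, 0.014], "turn": 0, "gripper": 0}, {"xyz": [0, 0, 0.024], "turn": 0, "gripper": 0}, {"xyz": [0, 0, 0.032], "turn": 0, "gripper": 0}, {"xyz": [0, 0, 0.037], "turn": 0, "gripper": 0}]}}

```text
time_s: 16.67
ee_pos: [0.4559, -0.0277, 0.0939]
tcp_rot: [0.974, -0.225, -0.001, 0.0]
wrist_force: [-0.4, -0.3, -1.4]
width: 0.0497
```

Emit:
{"name": "drive_tool", "arguments": {"rows": [{"xyz": [0, 0, 0.002], "turn": 0, "gripper": 0}, {"xyz": [0, 0, 0.003], "turn": 0, "gripper": 0}, {"xyz": [0, 0, 0.004], "turn": 0, "gripper": 0}, {"xyz": [0, 0, 0.004], "turn": 0, "gripper": 0}, {"xyz": [0, 0, 0.004], "turn": 0, "gripper": 0.3}], "newtons": 25}}

```text
time_s: 17.08
ee_pos: [0.4561, -0.0273, 0.0919]
tcp_rot: [0.974, -0.225, -0.0, -0.0]
wrist_force: [-0.8, 1.0, 6.6]
width: 0.0494
```

Emit:
{"name": "drive_tool", "arguments": {"rows": [{"xyz": [0, 0, 0], "turn": 0, "gripper": 0.7}, {"xyz": [0, 0, 0], "turn": 0, "gripper": 1}, {"xyz": [0, 0, 0], "turn": 0, "gripper": 1}, {"xyz": [0, 0, 0], "turn": 0, "gripper": 1}, {"xyz": [0, 0, 0], "turn": 0, "gripper": 1}]}}

```text
time_s: 17.5
ee_pos: [0.4566, -0.0278, 0.0912]
tcp_rot: [0.974, -0.225, 0.0, 0.0]
wrist_force: [0.2, 0.2, 0.1]
width: 0.0858
```

Emit:
{"name": "drive_tool", "arguments": {"rows": [{"xyz": [0, 0, -0.01], "turn": 0, "gripper": 1}, {"xyz": [0, 0, -0.035], "turn": 0, "gripper": 1}, {"xyz": [0, 0, -0.07], "turn": 0, "gripper": 1}, {"xyz": [0, 0, -0.1], "turn": 0, "gripper": 1}, {"xyz": [0, 0, -0.11], "turn": 0, "gripper": 1}]}}

```text
time_s: 17.92
ee_pos: [0.458, -0.028, 0.2046]
tcp_rot: [0.974, -0.225, 0.003, -0.001]
wrist_force: [0.4, 0.9, -0.7]
width: 0.0851
```

Run:
```python
from h import *
p,s=pose();print(np.round(p,4),np.round(s["wrist_force"],1),s["time_s"])
c=arm.capture("scene");P=pts(c);d=P[...,:2]-np.array([.456,-.026]);z=P[...,2]
near=np.hypot(*np.moveaxis(d,-1,0))<.05
f=near&(z>.1)&(z<.118)&(c["image"].max(2)<60);r=near&(abs(z-.062)<.006)&(c["image"].max(2)>80)
print("fin",cv2.minAreaRect(P[f][:,:2].astype(np.float32)),"roof z",np.percentile(z[r],[5,50,95]))
plan(p,[(.441,.2695,.20,21.5,1,20)])
```

```text
[  0.458   -0.028    0.2046 -26.0632] [ 0.4  0.9 -0.7] 17.9167
fin ((0.45790284872055054, -0.02531750500202179), (0.04799588397145271, 0.017261018976569176), 64.46443176269531) roof z [0.05763991 0.06179705 0.06353367]
[{"xyz":[-0.001,-0.002,0.000],"turn":-0.3,"gripper":1},{"xyz":[-0.004,-0.007,0.000],"turn":-1.3,"gripper":1},{"xyz":[-0.009,-0.016,0.000],"turn":-2.9,"gripper":1},{"xyz":[-0.015,-0.027,0.000],"turn":-4.9,"gripper":1},{"xyz":[-0.023,-0.041,0.001],"turn":-7.4,"gripper":1}]
[{"xyz":[-0.007,-0.017,0.000],"turn":-2.8,"gripper":1},{"xyz":[-0.014,-0.035,0.001],"turn":-6.0,"gripper":1},{"xyz":[-0.022,-0.054,0.001],"turn":-9.3,"gripper":1},{"xyz":[-0.030,-0.074,0.001],"turn":-12.8,"gripper":1},{"xyz":[-0.038,-0.095,0.002],"turn":-16.3,"gripper":1}]
[{"xyz":[-0.002,-0.022,0.000],"turn":-3.6,"gripper":1},{"xyz":[-0.004,-0.044,0.001],"turn":-7.0,"gripper":1},{"xyz":[-0.006,-0.065,0.001],"turn":-10.4,"gripper":1},{"xyz":[-0.008,-0.084,0.001],"turn":-13.5,"gripper":1},{"xyz":[-0.010,-0.102,0.002],"turn":-16.3,"gripper":1}]
[{"xyz":[0.003,-0.015,0.000],"turn":-2.5,"gripper":1},{"xyz":[0.005,-0.028,0.000],"turn":-4.5,"gripper":1},{"xyz":[0.007,-0.038,0.001],"turn":-6.1,"gripper":1},{"xyz":[0.008,-0.044,0.001],"turn":-7.1,"gripper":1},{"xyz":[0.009,-0.046,0.001],"turn":-7.4,"gripper":1}]
```

Emit:
{"name": "drive_tool", "arguments": {"rows": [{"xyz": [-0.001, -0.003, 0], "turn": -0.5, "gripper": 1}, {"xyz": [-0.004, -0.008, 0], "turn": -1.3, "gripper": 1}, {"xyz": [-0.009, -0.016, 0], "turn": -2.9, "gripper": 1}, {"xyz": [-0.015, -0.027, 0], "turn": -4.9, "gripper": 1}, {"xyz": [-0.023, -0.041, 0.001], "turn": -7.4, "gripper": 1}]}}

```text
time_s: 18.38
ee_pos: [0.4531, 0.0201, 0.1993]
tcp_rot: [0.987, -0.16, -0.001, 0.0]
wrist_force: [1.0, 0.3, 0.1]
width: 0.0855
```

Emit:
{"name": "drive_tool", "arguments": {"rows": [{"xyz": [-0.007, -0.017, 0], "turn": -2.8, "gripper": 1}, {"xyz": [-0.014, -0.035, 0], "turn": -6, "gripper": 1}, {"xyz": [-0.022, -0.054, 0], "turn": -9.3, "gripper": 1}, {"xyz": [-0.03, -0.074, 0], "turn": -12.8, "gripper": 1}, {"xyz": [-0.038, -0.095, 0.001], "turn": -16.3, "gripper": 1}]}}

```text
time_s: 18.8
ee_pos: [0.4469, 0.1235, 0.1984]
tcp_rot: [1.0, -0.017, -0.001, 0.0]
wrist_force: [0.4, 0.1, 0.3]
width: 0.0856
```

Emit:
{"name": "drive_tool", "arguments": {"rows": [{"xyz": [-0.002, -0.022, 0], "turn": -3.6, "gripper": 1}, {"xyz": [-0.004, -0.044, 0], "turn": -7, "gripper": 1}, {"xyz": [-0.006, -0.065, 0], "turn": -10.4, "gripper": 1}, {"xyz": [-0.008, -0.084, 0], "turn": -13.5, "gripper": 1}, {"xyz": [-0.01, -0.102, 0.001], "turn": -16.3, "gripper": 1}]}}

```text
time_s: 19.22
ee_pos: [0.4408, 0.2263, 0.1973]
tcp_rot: [0.992, 0.125, -0.001, -0.0]
wrist_force: [0.9, -0.0, -0.4]
width: 0.0855
```

Emit:
{"name": "drive_tool", "arguments": {"rows": [{"xyz": [0.003, -0.015, 0], "turn": -2.5, "gripper": 1}, {"xyz": [0.005, -0.028, 0], "turn": -4.5, "gripper": 1}, {"xyz": [0.007, -0.038, 0], "turn": -6.1, "gripper": 1}, {"xyz": [0.008, -0.046, 0], "turn": -7.4, "gripper": 1}, {"xyz": [0.008, -0.046, 0], "turn": -7.4, "gripper": 1}]}}

```text
time_s: 19.63
ee_pos: [0.4386, 0.2721, 0.1981]
tcp_rot: [0.982, 0.187, 0.0, -0.001]
wrist_force: [0.4, 0.6, -0.2]
width: 0.0851
```

Run:
```python
from h import *
p,s=pose();print(np.round(p,4),np.round(s["wrist_force"],1),s["time_s"])
plan(p,[(.441,.2695,.0905,21.5,1,5)])
```

```text
[ 0.4386  0.2721  0.1981 21.5592] [ 0.4  0.6 -0.2] 19.6333
[{"xyz":[0.000,0.000,0.011],"turn":0.0,"gripper":1},{"xyz":[0.000,0.001,0.038],"turn":0.0,"gripper":1},{"xyz":[0.001,0.002,0.070],"turn":0.0,"gripper":1},{"xyz":[0.001,0.003,0.096],"turn":0.1,"gripper":1},{"xyz":[0.001,0.003,0.108],"turn":0.1,"gripper":1}]
```

Emit:
{"name": "drive_tool", "arguments": {"rows": [{"xyz": [0, 0, 0.015], "turn": 0, "gripper": 1}, {"xyz": [0.001, 0.001, 0.045], "turn": 0, "gripper": 1}, {"xyz": [0.001, 0.002, 0.075], "turn": 0, "gripper": 1}, {"xyz": [0.001, 0.003, 0.1], "turn": 0, "gripper": 1}, {"xyz": [0.001, 0.003, 0.107], "turn": 0, "gripper": 1}]}}

```text
time_s: 20.05
ee_pos: [0.4396, 0.2653, 0.0883]
tcp_rot: [0.983, 0.184, -0.003, 0.002]
wrist_force: [0.5, -0.5, 0.5]
width: 0.0854
```

Emit:
{"name": "drive_tool", "arguments": {"rows": [{"xyz": [0, 0, 0], "turn": 0, "gripper": 0}, {"xyz": [0, 0, 0], "turn": 0, "gripper": 0}, {"xyz": [0, 0, 0], "turn": 0, "gripper": 0}, {"xyz": [0, 0, 0], "turn": 0, "gripper": 0}, {"xyz": [0, 0, 0], "turn": 0, "gripper": 0}], "newtons": 40}}

```text
time_s: 20.47
ee_pos: [0.4418, 0.2688, 0.0928]
tcp_rot: [0.983, 0.186, 0.001, -0.001]
wrist_force: [-0.9, 1.8, 6.3]
width: 0.05
```

Emit:
{"name": "drive_tool", "arguments": {"rows": [{"xyz": [0, 0, -0.001], "turn": 0, "gripper": 0}, {"xyz": [0, 0, -0.004], "turn": 0, "gripper": 0}, {"xyz": [0, 0, -0.01], "turn": 0, "gripper": 0}, {"xyz": [0, 0, -0.018], "turn": 0, "gripper": 0}, {"xyz": [0, 0, -0.028], "turn": 0, "gripper": 0}]}}

```text
time_s: 20.88
ee_pos: [0.4406, 0.2673, 0.1197]
tcp_rot: [0.983, 0.185, -0.001, 0.0]
wrist_force: [0.9, -0.5, -3.2]
width: 0.0494
```

Emit:
{"name": "drive_tool", "arguments": {"rows": [{"xyz": [0, 0, -0.01], "turn": 0, "gripper": 0}, {"xyz": [0, 0, -0.02], "turn": 0, "gripper": 0}, {"xyz": [0, 0, -0.032], "turn": 0, "gripper": 0}, {"xyz": [0, 0, -0.042], "turn": 0, "gripper": 0}, {"xyz": [0, 0, -0.046], "turn": 0, "gripper": 0}]}}

```text
time_s: 21.3
ee_pos: [0.4417, 0.2682, 0.1672]
tcp_rot: [0.983, 0.185, 0.001, -0.001]
wrist_force: [0.4, -1.1, -4.0]
width: 0.0494
```

Run:
```python
from h import *
F=[]
for i in range(6): t=arm.capture("top"); F.append(arm.observe()["wrist_force"][2])
p,s=pose();print(np.round(p,4),s["time_s"],s["width"],np.round(F,2))
# ball position in tray
P=pts(t);hsv=cv2.cvtColor(t["image"],cv2.COLOR_BGR2HSV);d=P-np.r_[O,0];X=d[...,0]*np.cos(TA)+d[...,1]*np.sin(TA);Y=-d[...,0]*np.sin(TA)+d[...,1]*np.cos(TA)
m=(abs(X)<.07)&(abs(Y)<.11)&(P[...,2]>.02)
print("in-tray",m.sum(),"X,Y",np.median(X[m]),np.median(Y[m]))
plan(p,[(*T(.058,.05),.165,5,0,20),(*T(.058,.05),.142,5,0,5)])
```

```text
[ 0.4406  0.2676  0.1647 21.3711] 21.6 0.049295337394176277 [-3.58 -3.23 -3.61 -3.43 -4.16 -3.93]
in-tray 373 X,Y -0.027849921147748105 -0.05752877425610322
[{"xyz":[0.001,0.002,-0.000],"turn":0.1,"gripper":0},{"xyz":[0.005,0.009,-0.000],"turn":0.5,"gripper":0},{"xyz":[0.010,0.020,-0.000],"turn":1.0,"gripper":0},{"xyz":[0.017,0.035,-0.000],"turn":1.7,"gripper":0},{"xyz":[0.025,0.052,-0.000],"turn":2.6,"gripper":0}]
[{"xyz":[0.011,0.020,-0.000],"turn":1.0,"gripper":0},{"xyz":[0.022,0.041,-0.000],"turn":2.1,"gripper":0},{"xyz":[0.035,0.064,-0.000],"turn":3.2,"gripper":0},{"xyz":[0.048,0.088,-0.000],"turn":4.4,"gripper":0},{"xyz":[0.061,0.113,-0.000],"turn":5.6,"gripper":0}]
[{"xyz":[0.016,0.023,-0.000],"turn":1.2,"gripper":0},{"xyz":[0.031,0.046,-0.000],"turn":2.4,"gripper":0},{"xyz":[0.046,0.067,-0.000],"turn":3.6,"gripper":0},{"xyz":[0.059,0.088,-0.000],"turn":4.6,"gripper":0},{"xyz":[0.072,0.106,-0.000],"turn":5.6,"gripper":0}]
[{"xyz":[0.012,0.015,-0.000],"turn":0.9,"gripper":0},{"xyz":[0.023,0.027,-0.000],"turn":1.6,"gripper":0},{"xyz":[0.030,0.037,-0.000],"turn":2.1,"gripper":0},{"xyz":[0.035,0.043,-0.000],"turn":2.4,"gripper":0},{"xyz":[0.037,0.045,-0.000],"turn":2.6,"gripper":0}]
[{"xyz":[-0.000,0.000,0.002],"turn":-0.0,"gripper":0},{"xyz":[-0.000,0.000,0.008],"turn":-0.0,"gripper":0},{"xyz":[-0.000,0.000,0.015],"turn":-0.0,"gripper":0},{"xyz":[-0.000,0.000,0.021],"turn":-0.0,"gripper":0},{"xyz":[-0.000,0.000,0.023],"turn":-0.0,"gripper":0}]
```

L weighs about 3.7 N, so it is loaded. I'll do the same tip at tray Y=+0.05; the first ball lies at X −0.03, Y −0.06, out of the way.

Emit:
{"name": "drive_tool", "arguments": {"rows": [{"xyz": [0.001, 0.003, 0], "turn": 0.1, "gripper": 0}, {"xyz": [0.005, 0.01, 0], "turn": 0.5, "gripper": 0}, {"xyz": [0.01, 0.02, 0], "turn": 1, "gripper": 0}, {"xyz": [0.017, 0.035, 0], "turn": 1.7, "gripper": 0}, {"xyz": [0.025, 0.052, 0], "turn": 2.6, "gripper": 0}]}}

```text
time_s: 22.02
ee_pos: [0.484, 0.2276, 0.1651]
tcp_rot: [0.987, 0.163, -0.0, 0.0]
wrist_force: [1.0, 0.0, -4.0]
width: 0.0496
```

Emit:
{"name": "drive_tool", "arguments": {"rows": [{"xyz": [0.011, 0.02, 0], "turn": 1, "gripper": 0}, {"xyz": [0.022, 0.041, 0], "turn": 2.1, "gripper": 0}, {"xyz": [0.035, 0.064, 0], "turn": 3.2, "gripper": 0}, {"xyz": [0.048, 0.088, 0], "turn": 4.4, "gripper": 0}, {"xyz": [0.061, 0.113, 0], "turn": 5.6, "gripper": 0}]}}

```text
time_s: 22.43
ee_pos: [0.5787, 0.1388, 0.165]
tcp_rot: [0.994, 0.113, -0.0, 0.0]
wrist_force: [0.4, 0.1, -4.2]
width: 0.0497
```

Emit:
{"name": "drive_tool", "arguments": {"rows": [{"xyz": [0.016, 0.023, 0], "turn": 1.2, "gripper": 0}, {"xyz": [0.031, 0.046, 0], "turn": 2.4, "gripper": 0}, {"xyz": [0.046, 0.067, 0], "turn": 3.6, "gripper": 0}, {"xyz": [0.059, 0.088, 0], "turn": 4.6, "gripper": 0}, {"xyz": [0.072, 0.106, 0], "turn": 5.6, "gripper": 0}]}}

```text
time_s: 22.85
ee_pos: [0.6727, 0.0502, 0.1648]
tcp_rot: [0.998, 0.064, -0.0, 0.001]
wrist_force: [0.8, 0.4, -3.9]
width: 0.0494
```

Emit:
{"name": "drive_tool", "arguments": {"rows": [{"xyz": [0.012, 0.015, 0], "turn": 0.9, "gripper": 0}, {"xyz": [0.023, 0.027, 0], "turn": 1.6, "gripper": 0}, {"xyz": [0.03, 0.037, 0], "turn": 2.1, "gripper": 0}, {"xyz": [0.035, 0.043, 0], "turn": 2.4, "gripper": 0}, {"xyz": [0.037, 0.045, 0], "turn": 2.6, "gripper": 0}]}}

```text
time_s: 23.27
ee_pos: [0.7148, 0.0113, 0.1647]
tcp_rot: [0.999, 0.042, -0.0, 0.001]
wrist_force: [0.1, -0.6, -3.3]
width: 0.0495
```

Emit:
{"name": "drive_tool", "arguments": {"rows": [{"xyz": [0, 0, 0.003], "turn": 0, "gripper": 0}, {"xyz": [0, 0, 0.01], "turn": 0, "gripper": 0}, {"xyz": [0, 0, 0.017], "turn": 0, "gripper": 0}, {"xyz": [0, 0, 0.021], "turn": 0, "gripper": 0}, {"xyz": [0, 0, 0.023], "turn": 0, "gripper": 0}]}}

```text
time_s: 23.68
ee_pos: [0.7129, 0.0155, 0.1408]
tcp_rot: [0.999, 0.044, -0.001, -0.0]
wrist_force: [-0.2, -0.6, -3.7]
width: 0.0494
```

```bash
python3 -c "
from h import *
c=tilt(.05)"
```

```text
[0.7129 0.0155 0.1408 5.0311] [-0.2 -0.6 -3.7] 23.68 0.0494
tcp X 0.057
line n 788 angle 90.2 X [0.082 0.087] z [0.052 0.113]
line n 323 angle 1.0 X [0.062 0.087] z [0.108 0.112]
```

Emit:
{"name": "drive_tool", "arguments": {"rows": [{"xyz": [0, 0, 0.006], "turn": 0, "gripper": 0}, {"xyz": [-0.008, 0, 0.008], "turn": 0, "gripper": 0}, {"xyz": [-0.016, 0, 0.011], "turn": 0, "gripper": 0}, {"xyz": [-0.023, 0, 0.014], "turn": 0, "gripper": 0}, {"xyz": [-0.031, 0, 0.018], "turn": 0, "gripper": 0}], "newtons": 25}}

```text
time_s: 24.15
ee_pos: [0.6867, 0.0138, 0.1273]
tcp_rot: [0.999, 0.044, 0.005, -0.001]
wrist_force: [0.8, 2.7, 5.2]
width: 0.0493
```

Emit:
{"name": "drive_tool", "arguments": {"rows": [{"xyz": [-0.006, 0, 0.005], "turn": 0, "gripper": 0}, {"xyz": [-0.012, 0, 0.01], "turn": 0, "gripper": 0}, {"xyz": [-0.018, 0, 0.016], "turn": 0, "gripper": 0}, {"xyz": [-0.024, 0, 0.022], "turn": 0, "gripper": 0}, {"xyz": [-0.029, 0, 0.028], "turn": 0, "gripper": 0}]}}

```text
time_s: 24.57
ee_pos: [0.6555, 0.0109, 0.0985]
tcp_rot: [0.999, 0.044, 0.002, -0.001]
wrist_force: [-1.9, 2.4, 5.7]
width: 0.0495
```

```bash
python3 -c "
from h import *
c=tilt(.05)"
```

```text
[0.6555 0.0109 0.0985 5.0364] [-1.9  2.4  5.7] 24.57 0.0495
tcp X -0.0006
line n 1098 angle 130.1 X [0.041 0.083] z [0.052 0.1  ]
line n 55 angle 40.2 X [-0.001  0.047] z [0.061 0.1  ]
```

It leans about 40°. I'll hold it there so the ball can roll out, then tighten, lift straight up and weigh.

Emit:
{"name": "drive_tool", "arguments": {"rows": [{"xyz": [0, 0, 0], "turn": 0, "gripper": 0}, {"xyz": [0, 0, 0], "turn": 0, "gripper": 0}, {"xyz": [0, 0, -0.003], "turn": 0, "gripper": 0}, {"xyz": [0, 0, -0.008], "turn": 0, "gripper": 0}, {"xyz": [0, 0, -0.013], "turn": 0, "gripper": 0}], "newtons": 80}}

```text
time_s: 25.03
ee_pos: [0.6552, 0.009, 0.1099]
tcp_rot: [0.999, 0.043, 0.001, 0.0]
wrist_force: [-0.6, 0.2, -2.0]
width: 0.0488
```

Emit:
{"name": "drive_tool", "arguments": {"rows": [{"xyz": [0, 0, -0.006], "turn": 0, "gripper": 0}, {"xyz": [0, 0, -0.013], "turn": 0, "gripper": 0}, {"xyz": [0, 0, -0.021], "turn": 0, "gripper": 0}, {"xyz": [0, 0, -0.028], "turn": 0, "gripper": 0}, {"xyz": [0, 0, -0.033], "turn": 0, "gripper": 0}]}}

```text
time_s: 25.45
ee_pos: [0.655, 0.0093, 0.1437]
tcp_rot: [0.999, 0.043, 0.001, 0.0]
wrist_force: [0.6, -0.8, -0.2]
width: 0.0492
```

```bash
python3 -c "
from h import *
c=tilt(.05);F=[]
for i in range(5): arm.capture('top'); F.append(arm.observe()['wrist_force'][2])
print(np.round(F,2))"
```

```text
[0.655  0.0093 0.1437 4.9601] [ 0.6 -0.8 -0.2] 25.45 0.0492
tcp X -0.0012
line n 1207 angle 130.3 X [0.04  0.082] z [0.096 0.144]
line n 53 angle 131.2 X [0.038 0.079] z [0.096 0.141]
[-1.91 -1.37 -1.42 -1.51 -1.92]
```

It reads about 1.5 N, so it is empty. Righting it on the wall as before.

Emit:
{"name": "drive_tool", "arguments": {"rows": [{"xyz": [0.007, 0, 0.001], "turn": 0, "gripper": 0}, {"xyz": [0.015, 0, 0.004], "turn": 0, "gripper": 0}, {"xyz": [0.023, 0, 0.008], "turn": 0, "gripper": 0}, {"xyz": [0.028, 0, 0.013], "turn": 0, "gripper": 0}, {"xyz": [0.029, 0, 0.016], "turn": 0, "gripper": 0}], "newtons": 25}}

```text
time_s: 26.17
ee_pos: [0.6842, 0.0122, 0.1252]
tcp_rot: [0.999, 0.043, 0.0, -0.0]
wrist_force: [0.8, 0.8, -2.0]
width: 0.0484
```

Emit:
{"name": "drive_tool", "arguments": {"rows": [{"xyz": [0.01, 0, -0.002], "turn": 0, "gripper": 0}, {"xyz": [0.02, 0, -0.005], "turn": 0, "gripper": 0}, {"xyz": [0.03, 0, -0.007], "turn": 0, "gripper": 0}, {"xyz": [0.04, 0, -0.008], "turn": 0, "gripper": 0}, {"xyz": [0.05, 0, -0.009], "turn": 0, "gripper": 0}]}}

```text
time_s: 26.58
ee_pos: [0.7294, 0.0158, 0.1349]
tcp_rot: [0.999, 0.043, -0.005, 0.0]
wrist_force: [-7.7, -1.5, 6.7]
width: 0.0488
```

Emit:
{"name": "drive_tool", "arguments": {"rows": [{"xyz": [0.008, 0, 0.001], "turn": 0, "gripper": 0}, {"xyz": [0.015, 0, 0.002], "turn": 0, "gripper": 0}, {"xyz": [0.022, 0, 0.004], "turn": 0, "gripper": 0}, {"xyz": [0.026, 0, 0.005], "turn": 0, "gripper": 0}, {"xyz": [0.026, 0, 0.005], "turn": 0, "gripper": 0}]}}

```text
time_s: 27.0
ee_pos: [0.7585, 0.0183, 0.1307]
tcp_rot: [0.999, 0.043, -0.001, 0.0]
wrist_force: [-3.1, 0.3, 5.0]
width: 0.0492
```

```bash
python3 -c "
from h import *
c=tilt(.05)
p,s=pose()
plan(p,[(p[0]-.008,p[1],.165,5,0,5),(.441,.2685,.165,21.5,0,20),(.441,.2685,.098,21.5,0,5)])"
```

```text
[0.7585 0.0183 0.1307 4.9635] [-3.1  0.3  5. ] 27.0 0.0492
tcp X 0.1027
line n 784 angle 90.7 X [0.126 0.13 ] z [0.052 0.11 ]
line n 375 angle 0.4 X [0.105 0.13 ] z [0.106 0.109]
[{"xyz":[-0.001,-0.000,-0.004],"turn":-0.0,"gripper":0},{"xyz":[-0.003,-0.000,-0.012],"turn":-0.0,"gripper":0},{"xyz":[-0.005,-0.000,-0.022],"turn":-0.0,"gripper":0},{"xyz":[-0.007,-0.001,-0.031],"turn":-0.0,"gripper":0},{"xyz":[-0.008,-0.001,-0.034],"turn":-0.0,"gripper":0}]
[{"xyz":[-0.002,-0.002,-0.000],"turn":-0.1,"gripper":0},{"xyz":[-0.008,-0.008,-0.000],"turn":-0.5,"gripper":0},{"xyz":[-0.017,-0.017,-0.000],"turn":-1.0,"gripper":0},{"xyz":[-0.030,-0.029,-0.000],"turn":-1.7,"gripper":0},{"xyz":[-0.045,-0.043,-0.000],"turn":-2.6,"gripper":0}]
[{"xyz":[-0.016,-0.017,-0.000],"turn":-1.0,"gripper":0},{"xyz":[-0.034,-0.036,-0.000],"turn":-2.1,"gripper":0},{"xyz":[-0.054,-0.057,-0.000],"turn":-3.2,"gripper":0},{"xyz":[-0.074,-0.078,-0.000],"turn":-4.4,"gripper":0},{"xyz":[-0.094,-0.099,-0.000],"turn":-5.7,"gripper":0}]
[{"xyz":[-0.018,-0.024,-0.000],"turn":-1.2,"gripper":0},{"xyz":[-0.036,-0.047,-0.000],"turn":-2.4,"gripper":0},{"xyz":[-0.053,-0.069,-0.000],"turn":-3.6,"gripper":0},{"xyz":[-0.069,-0.089,-0.000],"turn":-4.7,"gripper":0},{"xyz":[-0.084,-0.108,-0.000],"turn":-5.7,"gripper":0}]
[{"xyz":[-0.011,-0.018,-0.000],"turn":-0.9,"gripper":0},{"xyz":[-0.020,-0.032,-0.000],"turn":-1.6,"gripper":0},{"xyz":[-0.027,-0.043,-0.000],"turn":-2.1,"gripper":0},{"xyz":[-0.032,-0.050,-0.000],"turn":-2.5,"gripper":0},{"xyz":[-0.033,-0.053,-0.000],"turn":-2.6,"gripper":0}]
[{"xyz":[0.000,0.000,0.007],"turn":-0.0,"gripper":0},{"xyz":[0.000,0.000,0.024],"turn":-0.0,"gripper":0},{"xyz":[0.000,0.000,0.043],"turn":-0.0,"gripper":0},{"xyz":[0.000,0.000,0.060],"turn":-0.0,"gripper":0},{"xyz":[0.000,0.000,0.067],"turn":-0.0,"gripper":0}]
```

Emit:
{"name": "drive_tool", "arguments": {"rows": [{"xyz": [-0.001, 0, -0.004], "turn": 0, "gripper": 0}, {"xyz": [-0.003, 0, -0.012], "turn": 0, "gripper": 0}, {"xyz": [-0.005, 0, -0.022], "turn": 0, "gripper": 0}, {"xyz": [-0.007, 0, -0.031], "turn": 0, "gripper": 0}, {"xyz": [-0.008, 0, -0.034], "turn": 0, "gripper": 0}], "newtons": 40}}

```text
time_s: 27.47
ee_pos: [0.752, 0.0177, 0.167]
tcp_rot: [0.999, 0.043, 0.002, 0.0]
wrist_force: [1.1, 0.5, -0.8]
width: 0.0489
```

Emit:
{"name": "drive_tool", "arguments": {"rows": [{"xyz": [-0.003, -0.003, 0], "turn": -0.1, "gripper": 0}, {"xyz": [-0.008, -0.008, 0], "turn": -0.5, "gripper": 0}, {"xyz": [-0.017, -0.017, 0], "turn": -1, "gripper": 0}, {"xyz": [-0.03, -0.029, 0], "turn": -1.7, "gripper": 0}, {"xyz": [-0.045, -0.043, 0], "turn": -2.6, "gripper": 0}]}}

```text
time_s: 27.88
ee_pos: [0.7014, 0.0568, 0.1636]
tcp_rot: [0.998, 0.066, -0.0, 0.0]
wrist_force: [-0.8, 0.2, -1.6]
width: 0.0491
```

Emit:
{"name": "drive_tool", "arguments": {"rows": [{"xyz": [-0.016, -0.017, 0], "turn": -1, "gripper": 0}, {"xyz": [-0.034, -0.036, 0], "turn": -2.1, "gripper": 0}, {"xyz": [-0.054, -0.057, 0], "turn": -3.2, "gripper": 0}, {"xyz": [-0.074, -0.078, 0], "turn": -4.4, "gripper": 0}, {"xyz": [-0.094, -0.099, 0], "turn": -5.7, "gripper": 0}]}}

```text
time_s: 28.3
ee_pos: [0.5941, 0.1437, 0.164]
tcp_rot: [0.993, 0.116, -0.001, -0.0]
wrist_force: [0.3, -0.1, -1.0]
width: 0.0488
```

Emit:
{"name": "drive_tool", "arguments": {"rows": [{"xyz": [-0.018, -0.024, 0], "turn": -1.2, "gripper": 0}, {"xyz": [-0.036, -0.047, 0], "turn": -2.4, "gripper": 0}, {"xyz": [-0.053, -0.069, 0], "turn": -3.6, "gripper": 0}, {"xyz": [-0.069, -0.089, 0], "turn": -4.7, "gripper": 0}, {"xyz": [-0.084, -0.108, 0], "turn": -5.7, "gripper": 0}]}}

```text
time_s: 28.72
ee_pos: [0.4873, 0.2297, 0.1641]
tcp_rot: [0.986, 0.166, -0.001, -0.0]
wrist_force: [-0.1, 0.8, -1.6]
width: 0.0493
```

Emit:
{"name": "drive_tool", "arguments": {"rows": [{"xyz": [-0.011, -0.018, 0], "turn": -0.9, "gripper": 0}, {"xyz": [-0.02, -0.032, 0], "turn": -1.6, "gripper": 0}, {"xyz": [-0.027, -0.043, 0], "turn": -2.1, "gripper": 0}, {"xyz": [-0.032, -0.05, 0], "turn": -2.5, "gripper": 0}, {"xyz": [-0.033, -0.053, 0], "turn": -2.6, "gripper": 0}]}}

```text
time_s: 29.13
ee_pos: [0.4397, 0.2685, 0.1642]
tcp_rot: [0.982, 0.188, -0.001, -0.0]
wrist_force: [-1.0, -0.4, -1.1]
width: 0.0489
```

Emit:
{"name": "drive_tool", "arguments": {"rows": [{"xyz": [0, 0, 0.008], "turn": 0, "gripper": 0}, {"xyz": [0, 0, 0.025], "turn": 0, "gripper": 0}, {"xyz": [0, 0, 0.045], "turn": 0, "gripper": 0}, {"xyz": [0, 0, 0.06], "turn": 0, "gripper": 0}, {"xyz": [0, 0, 0.067], "turn": 0, "gripper": 0}]}}

```text
time_s: 29.55
ee_pos: [0.4416, 0.2661, 0.0951]
tcp_rot: [0.983, 0.186, -0.001, 0.001]
wrist_force: [0.5, -0.3, -0.6]
width: 0.0491
```

Run:
```python
from h import *
p,s=pose();print(np.round(p,4),np.round(s["wrist_force"],1),s["time_s"])
c=arm.capture("scene");P=pts(c);d=P[...,:2]-np.array([.441,.269]);z=P[...,2]
m=(np.hypot(*np.moveaxis(d,-1,0))<.045)&(c["image"].max(2)>80) 
for lo in np.arange(.05,.09,.003): print(round(lo,3),((z>lo)&(z<lo+.003)&m).sum(),end="; ")
```

```text
[ 0.4416  0.2661  0.0951 21.4438] [ 0.5 -0.3 -0.6] 29.55
0.05 32; 0.053 38; 0.056 31; 0.059 34; 0.062 39; 0.065 37; 0.068 80; 0.071 216; 0.074 6; 0.077 0; 0.08 2; 0.083 2; 0.086 1; 0.089 4;
```

Emit:
{"name": "drive_tool", "arguments": {"rows": [{"xyz": [0, 0, 0.003], "turn": 0, "gripper": 0}, {"xyz": [0, 0, 0.006], "turn": 0, "gripper": 0}, {"xyz": [0, 0, 0.009], "turn": 0, "gripper": 0}, {"xyz": [0, 0, 0.011], "turn": 0, "gripper": 0}, {"xyz": [0, 0, 0.011], "turn": 0, "gripper": 0}], "newtons": 25}}

```text
time_s: 30.02
ee_pos: [0.4414, 0.2678, 0.0863]
tcp_rot: [0.982, 0.187, 0.0, -0.0]
wrist_force: [-0.1, 0.4, -1.3]
width: 0.049
```

Emit:
{"name": "drive_tool", "arguments": {"rows": [{"xyz": [0, 0, 0], "turn": 0, "gripper": 0.7}, {"xyz": [0, 0, 0], "turn": 0, "gripper": 1}, {"xyz": [0, 0, 0], "turn": 0, "gripper": 1}, {"xyz": [0, 0, 0], "turn": 0, "gripper": 1}, {"xyz": [0, 0, 0], "turn": 0, "gripper": 1}]}}

```text
time_s: 30.43
ee_pos: [0.4414, 0.2678, 0.0865]
tcp_rot: [0.982, 0.187, 0.0, -0.0]
wrist_force: [-1.4, -0.5, -0.2]
width: 0.0856
```

Emit:
{"name": "drive_tool", "arguments": {"rows": [{"xyz": [0, 0, -0.01], "turn": 0, "gripper": 1}, {"xyz": [0, 0, -0.035], "turn": 0, "gripper": 1}, {"xyz": [0, 0, -0.07], "turn": 0, "gripper": 1}, {"xyz": [0, 0, -0.1], "turn": 0, "gripper": 1}, {"xyz": [0, 0, -0.11], "turn": 0, "gripper": 1}]}}

```text
time_s: 30.85
ee_pos: [0.443, 0.2687, 0.2008]
tcp_rot: [0.982, 0.187, 0.003, -0.001]
wrist_force: [-0.1, 0.5, 0.1]
width: 0.0853
```

Emit:
{"name": "drive_tool", "arguments": {"rows": [{"xyz": [0, 0, 0], "turn": 0, "gripper": 1}, {"xyz": [0, 0, 0], "turn": 0, "gripper": 1}, {"xyz": [0, 0, 0], "turn": 0, "gripper": 1}, {"xyz": [0, 0, 0], "turn": 0, "gripper": 1}, {"xyz": [0, 0, 0], "turn": 0, "gripper": 1}]}}

```text
time_s: 31.27
ee_pos: [0.4406, 0.2673, 0.1952]
tcp_rot: [0.982, 0.187, -0.001, 0.001]
wrist_force: [-0.3, 0.2, -0.4]
width: 0.085
```

Run:
```python
from h import *
p,s=pose();print(np.round(p,4),np.round(s["wrist_force"],1),s["time_s"])
c=arm.capture("scene");P=pts(c);z=P[...,2]
for n,q in dict(R=(.4415,-.2455),M=(.456,-.026),L=(.441,.269)).items():
    near=np.hypot(*np.moveaxis(P[...,:2]-np.array(q),-1,0))<.06
    f=near&(z>.1)&(z<.118)&(c["image"].max(2)<60);r=near&(abs(z-.062)<.006)&(c["image"].max(2)>80)
    print(n,"fin",cv2.minAreaRect(P[f][:,:2].astype(np.float32)),"roof z",np.round(np.percentile(z[r],[5,50,95]),4))
t=arm.capture("top")
cv2.imwrite("pics/end.png",np.hstack([cv2.resize(c["image"],(400,300)),cv2.resize(t["image"],(400,300))]))
```

```text
[ 0.4406  0.2673  0.1952 21.5677] [-0.3  0.2 -0.4] 31.2667
R fin ((0.4457675814628601, -0.24460473656654358), (0.014686521142721176, 0.0492410734295845), 27.863954544067383) roof z [0.057  0.0616 0.0634]
M fin ((0.4583989381790161, -0.02554100938141346), (0.04731917381286621, 0.01604316383600235), 66.57617950439453) roof z [0.0574 0.0618 0.0636]
L fin ((0.44263824820518494, 0.26618492603302), (0.013971872627735138, 0.04871750995516777), 22.28804588317871) roof z [0.0575 0.0619 0.0638]
```

View pics/end.png

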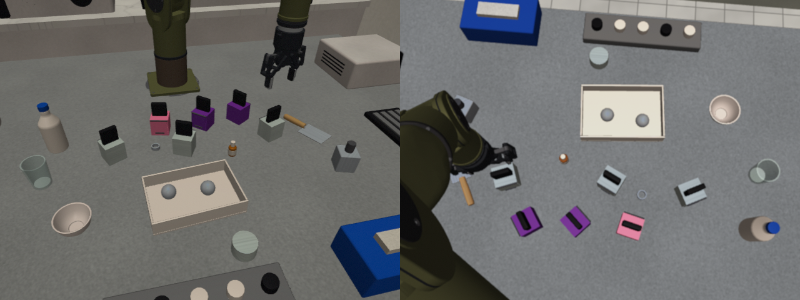

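Both steel balls lie in the tray at about (607,115) and (642,121) in the top view. All three canisters stand upright at their places, and nothing else has moved.

```bash
python3 -c "
from station import arm
print(arm.hand_in())"
```

```text
the job is handed in; nothing more can be done
None
```

I tipped both steel balls into the tray, left the spacer in its canister, and put all three canisters back upright where they stood. I handed the job in at about 31 s.

| Canister | Weight when lifted | Verdict | Action |
|---|---|---|---|
| Right | about 4.0 N | loaded | emptied, then read about 1.4 N |
| Left | about 3.7 N | loaded | emptied, then read about 1.5 N |
| Middle | about 1.8–2.0 N (noisy, ±0.6) | spacer ball | set straight back down |

I gripped each fin by its ends so the canister could pivot between the pads. I tilted it about 40° by lowering its rear edge on the tray's far wall, and righted it the same way.

- **Last checks:** two steel balls are visible in the tray. All three roofs are level at 62 mm, and each fin is within about 5 mm of where it started. Nothing else was moved.
- **What went wrong:** on the first tip I kept pushing after the ball was already out. The canister jammed and the wrist force reached about 102 N, under the 120 N limit. I backed off at once and the canister only slid about 5 mm in the grip.
- **Tilt lower than planned:** it reached only about 38–40°, below the 45–55° given in the task, but both balls rolled out.

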